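# Change the pigment vial in the studio mixer

### The arm

A 6-joint arm with a two-finger parallel gripper is mounted at the origin on the work surface. World frame = base frame: x ahead of the robot, y to its left, z up, the work surface at z = 0. Lengths are in m, angles in rad, forces in N, time in s.
With the tool pointing down it reaches from about 0.25 to 0.725 m from the base axis. Payload 4 kg.
Tool frame: the origin (TCP) lies at the very end of the fingers, on their centre line; the grasp point (between the pads) lies 19 mm behind it (bot.pinch_z is the distance from the TCP to the grasp point, in m); z points along the fingers, x is the direction in which the jaws open and shut, and the axes are right-handed (so a half turn about z gives the same grasp; the last joint's range is limited). The gripper opens to 85 mm and grips with 20 to 120 N. Pads are 22 mm wide; open, the fingers measure 114 mm over their backs; the gripper's body (76 mm by 85 mm) begins 54 mm behind the grasp point. The pads swing forward as they close: fully open they stand 13 mm farther back than shut.
Start: joints at [1.31, 0.241, 0.005, 1.335, 0, 1.571], TCP at [0.129, 0.483, 0.231] pointing down, gripper open.
Joint ranges: [-2.72, 2.72], [-1.05, 1.87], [-1.09, 1.28], [-1.99, 2.15], [-1.42, 1.44], [-3.14, 3.14]. Speed limits (rad/s): [2.79, 2.79, 3.14, 3.14, 3.14, 3.14].

### API

Orientations are given as a unit quaternion [x, y, z, w].
In Python, from workcell import bot gives the robot as it stands. The module is installed in compiled form; this text tells all that it offers.
- The arm moves only by the shell command python3 -m inch 'ROWS'. ROWS is JSON, a list of rows, each a list of 7 numbers: the shift along the tool's x, y, z scaled (see below), then the turn, a rotation vector about the tool's x, y, z scaled (see below), then the gripper command: -1 is fully open, 1 is shut, values between are in proportion. In form: [[x, y, z, wx, wy, wz, gripper], ...]. A call has exactly 8 rows; each row shifts and turns the commanded pose from where the row before left it, along the tool's axes as they then stand; what a row does not reach is not made up. The controller multiplies each number of a shift by 2.5 cm and each number of a turn by 180 degrees. A row lasts 1/10 s, in which the tool goes at most 50 mm and 8.59 degrees, less where a joint would pass 70% of its speed; a pose out of reach is approached as far as the arm can. A call with a number of a shift or a turn outside -1 to 1 is refused whole. A call with a gripper value outside its range is refused whole. The fingers move at their own pace and stop on an object; the grip force is fixed at half the most. Time passes only in rows, so rows that do not move let the fingers close, or fill a call up. It gives the time, the measured TCP pose, the force and the opening at its end, in the units of the state.
- bot.get_obs(): the state, without advancing time (a new reading comes with each control period).
- bot.camera(name): name is "scene" or "top"; returns (picture, depth): 384x512x3 uint8, blue, green, red; 384x512 float32, m along the optical axis (not along the pixel's ray), 0 where there is no reading.
- bot.get_calibration(name): a dict with "vfov" (degrees; the focal length in pixels is half the picture's height over the tangent of half this angle, whatever the lens; pixels are square), "cx", "cy" (the principal point, pixels), "R" (3x3) and "t" (3): a world point X has camera coordinates R X + t. Camera axes: x right, y down, z forward; pixel columns grow to the right and rows downward; lengths in m; the calibration is good to about 2 mm. A picture is of the moment at which its call begins. get_calibration takes no time and is no camera call.
- bot.job_done(): hands the job in, once; it reports no verdict.
The state is a dict: "clock": time; "joint_pos": joint angles; "joint_vel": joint speeds; "tau": joint torques, N m; "eef_pos": TCP position; "tool_rot": TCP orientation; "ft_force": force on the tool from outside, world axes, zero at the start; "ft_torque": the same for the moment, N m; "grip_width": finger opening in m.
Only numpy, scipy, OpenCV 4.12 (cv2) and the standard library are available. Lean on these libraries where they do the work, as an engineer would, in place of code of your own. Each camera call takes 0.05 s, during which the arm holds its last target.

### The job

The red vial in the mixer is finished: lift it out and lower it right to the bottom of the free rack hole ringed in white, then take the blue vial from the rack and lower it right to the bottom of the mixer's well; do not let either drop in. Last, turn only the small orange inner knob until its black pointer points at the green dot, without dragging the dark outer ring round with it. Leave the other vials and the brush jar where they stand, and let go of everything.

Things in the scene. Friction and masses are not known exactly. Their poses are not given: they have to be found in the camera images.
- red_vial_mid (a point): pigment vial, round, 28 mm in diameter, 110 mm tall, about 90 g; red pigment and red cap (top 24 mm, as wide as the body). At the start it stands in the mixer's well. The point lies on its axis half-way up, 55 mm above its bottom; z runs along the vial towards its cap. When seated in a hole this point is 5 mm above the hole's mouth and 60 mm of the vial stand out.
- blue_vial_mid (a point): pigment vial, round, 28 mm in diameter, 110 mm tall, about 90 g; blue pigment and blue cap (top 24 mm, as wide as the body). At the start it stands in one of the rack's holes. The point lies on its axis half-way up, 55 mm above its bottom; z runs along the vial towards its cap. When seated in a hole this point is 5 mm above the hole's mouth and 60 mm of the vial stand out.
- yellow_vial_mid (a point): pigment vial, round, 28 mm in diameter, 110 mm tall, about 90 g; yellow pigment and yellow cap (top 24 mm, as wide as the body). Stands in a rack hole; to be left there. The point lies on its axis half-way up, 55 mm above its bottom; z runs along the vial towards its cap. When seated in a hole this point is 5 mm above the hole's mouth and 60 mm of the vial stand out.
- green_vial_mid (a point): pigment vial, round, 28 mm in diameter, 110 mm tall, about 90 g; green pigment and green cap (top 24 mm, as wide as the body). Stands in a rack hole; to be left there. The point lies on its axis half-way up, 55 mm above its bottom; z runs along the vial towards its cap. When seated in a hole this point is 5 mm above the hole's mouth and 60 mm of the vial stand out.
- red_vial: the red vial; origin at the centre of its bottom, z towards the cap
- blue_vial: the blue vial; origin at the centre of its bottom, z towards the cap
- rack: fixed wooden rack block, 74 (its x) by 250 (its y) by 65 mm high, origin at the centre of its underside. Four holes in a row along its y at -85.5, -28.5, 28.5 and 85.5 mm, each 33 mm in diameter, 50 mm deep, 2 mm chamfer. Three hold vials, one is free. Fingers that close along the rack's x have the most room.
- free_hole (a point): the rack's one free hole, ringed by a thin white circle 45 mm in diameter painted on the rack's top. The point is at the centre of the hole's mouth, 65 mm above the table; hole 33 mm in diameter, 50 mm deep.
- mixer: fixed grey vial mixer with a dark foot, 150 mm (its x) by 250 mm (its y) by 80 mm high, origin at the centre of its underside. On its flat top: the vial well at y +70 mm (black rim) and the concentric control at y -66 mm. Its x points away from the robot at yaw 0.
- mixer_well (a point): centre of the mouth of the mixer's vial well, 80 mm above the table: 33 mm in diameter, 50 mm deep, 2 mm chamfer
- speed_knob (a joint): small inner orange knob (speed), black pointer line on top: round, 36 mm in diameter, upright axis, sides clear from 16 to 62 mm above the mixer's top. Value in rad: 0 when it points to the mixer's -x, grows clockwise seen from above; stops at -0.1 and 2.9. The green dot (14 mm wide) on the mixer's top, in its +y direction (towards the well), is value 1.571. Friction 0.035 N m.
- knob_grip (a point): point on the inner knob's axis, 15 mm below the knob's top and 31 mm above the top of the outer ring: the height to grip
- timer_ring (a joint): dark outer ring (timer) around the foot of the inner knob, 78 mm in diameter with a fluted edge, 16 mm high, with a white line on top. It turns freely and independently on the same axis (friction 0.06 N m). Value in rad, clockwise seen from above, 0 when the line points to the mixer's -x; any start value must be kept.
- timer_mark (a point): the white line's outer end on the outer ring's top, 34 mm from the axis
- brush_jar: white ceramic jar of brushes, 76 mm in diameter, jar 100 mm and brushes about 200 mm high, beyond the rack and mixer; origin at the centre of its underside

How it is judged:
By the outcome, as a careful person would: the job done as asked, in the order asked, and still so for the second after the job is handed in, with the robot touching nothing.
It also fails if it takes over 64 s, if anything falls off the work surface, if the arm or the gripper's body presses on something with over 40 N, if the wrist force passes 120 N, or if a joint passes its speed limit or range.

## Working session

There is one attempt and no reset: what is moved stays moved. The work goes in short steps, Python scripts to look and compute and a shell command to move; the robot and the scene stay as the last step left them, time stands still between calls to the robot, and variables do not carry over. Pictures are saved under pics/ and viewed, and the job is handed in when it is done.

```bash
mkdir -p pics; ls; python3 - <<'E'
from workcell import bot
import cv2,numpy as np
np.set_printoptions(precision=4,suppress=True)
print(bot.get_obs(), bot.pinch_z)
for n in ("scene","top"):
    p,d=bot.camera(n); cv2.imwrite(f"pics/{n}0.png",p); np.savez(f"{n}0.npz",p=p,d=d)
    print(n,bot.get_calibration(n))
E
```

```text
pics
{'clock': 0.0, 'joint_pos': array([ 1.31  ,  0.2414,  0.0037,  1.3352, -0.    ,  1.5708]), 'joint_vel': array([ 0.0007, -0.    ,  0.0006,  0.0014, -0.0005,  0.0011]), 'tau': array([ -0.001 , -37.2316,  25.2409,   0.0169,  -0.    ,   0.    ]), 'eef_pos': array([0.1288, 0.4825, 0.2304]), 'tool_rot': array([ 0.793 ,  0.6092, -0.0008,  0.0007]), 'ft_force': array([ 0.2007, -0.3869, -1.5462]), 'ft_torque': array([-0.0157,  0.0018, -0.0197]), 'grip_width': 0.08550592726976923} 0.0187
scene {'vfov': 54.8672462834554, 'cx': 252.33339741579493, 'cy': 199.5020234042318, 'R': array([[-0.7429,  0.6694,  0.0065],
       [ 0.4741,  0.5331, -0.7008],
       [-0.4725, -0.5175, -0.7134]]), 't': array([ 0.4835, -0.2298,  1.2007])}
top {'vfov': 42.99278299305837, 'cx': 252.36748555109793, 'cy': 189.5458104094481, 'R': array([[ 0.0052, -0.9994, -0.0348],
       [-0.9865,  0.0006, -0.1638],
       [ 0.1637,  0.0352, -0.9859]]), 't': array([0.0111, 0.6437, 1.0766])}
```

View pics/scene0.png

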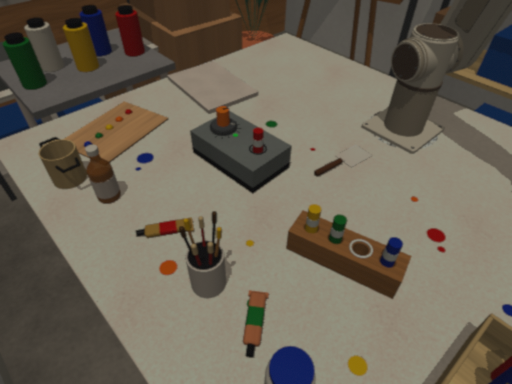

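View pics/top0.png

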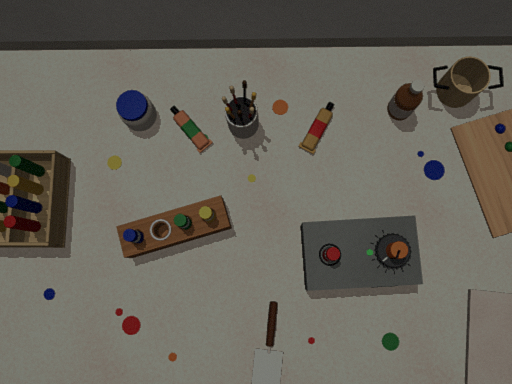

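The top view shows the rack with blue (132,236), the free white-ringed hole (161,230), green (182,221) and yellow (207,213). The mixer has the red vial at (331,254) and the knob at (398,250). Next I'll zoom in.

```bash
cat > h.py <<'E'
import numpy as np,cv2
from workcell import bot
np.set_printoptions(precision=4,suppress=True)
def cal(n):
    c=bot.get_calibration(n); f=192/np.tan(np.radians(c['vfov'])/2)
    return f,c['cx'],c['cy'],np.array(c['R']),np.array(c['t'])
def proj(n,X):
    f,cx,cy,R,t=cal(n); c=R@np.array(X)+t; return np.array([cx+f*c[0]/c[2],cy+f*c[1]/c[2]])
def ray(n,u,v):
    f,cx,cy,R,t=cal(n); return -R.T@t, R.T@np.array([(u-cx)/f,(v-cy)/f,1])
def onz(n,u,v,z):
    o,d=ray(n,u,v); return o+d*(z-o[2])/d[2]
def depthpt(n,u,v,d):
    o,r=ray(n,u,v); return o+r*d
def tri(uv1,uv2):
    A=[];b=[]
    o1,d1=ray("scene",*uv1);o2,d2=ray("top",*uv2)
    s=np.linalg.lstsq(np.c_[d1,-d2],o2-o1,rcond=None)[0]
    p,q=o1+s[0]*d1,o2+s[1]*d2
    return (p+q)/2,np.linalg.norm(p-q)
E
python3 - <<'E'
from h import *
t=np.load('top0.npz')['p'];s=np.load('scene0.npz')['p']
a=cv2.resize(t[190:270,110:240],None,fx=6,fy=6,interpolation=cv2.INTER_CUBIC)
b=cv2.resize(t[205:300,295:430],None,fx=5.8,fy=5.8,interpolation=cv2.INTER_CUBIC)
c=cv2.resize(s[90:195,185:295],None,fx=5.5,fy=5.5,interpolation=cv2.INTER_CUBIC)
d=cv2.resize(s[195:295,280:415],None,fx=5.8,fy=5.8,interpolation=cv2.INTER_CUBIC)
for n,i in zip("abcd",(a,b,c,d)): cv2.imwrite(f"pics/z{n}.png",np.clip(i.astype(float)*1.6,0,255).astype('uint8'))
E
```

```text
(no output)
```

View pics/za.png

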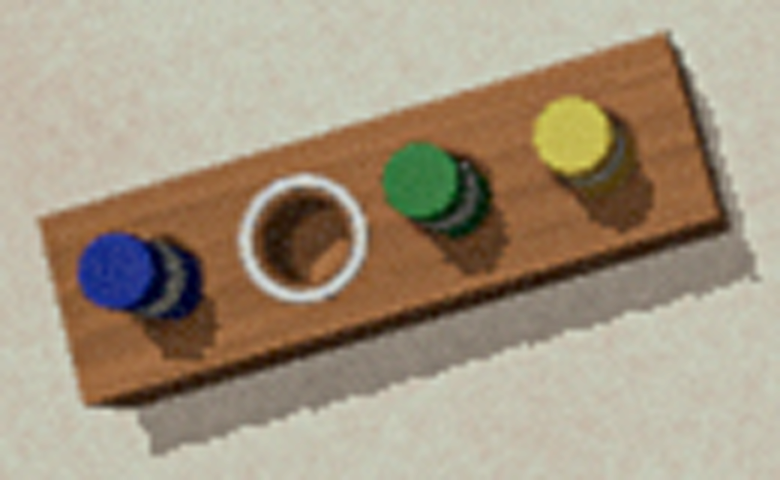

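View pics/zb.png

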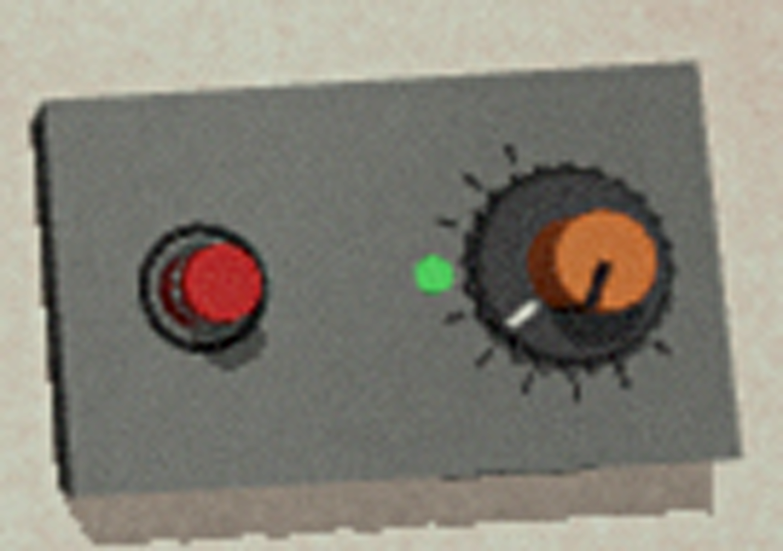

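View pics/zc.png

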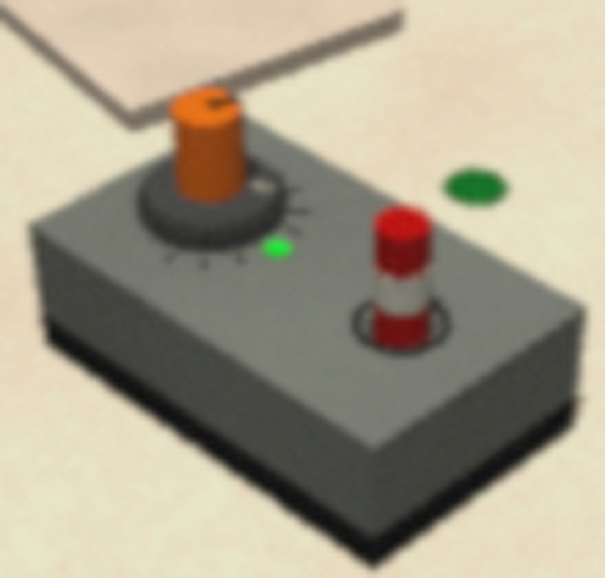

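View pics/zd.png

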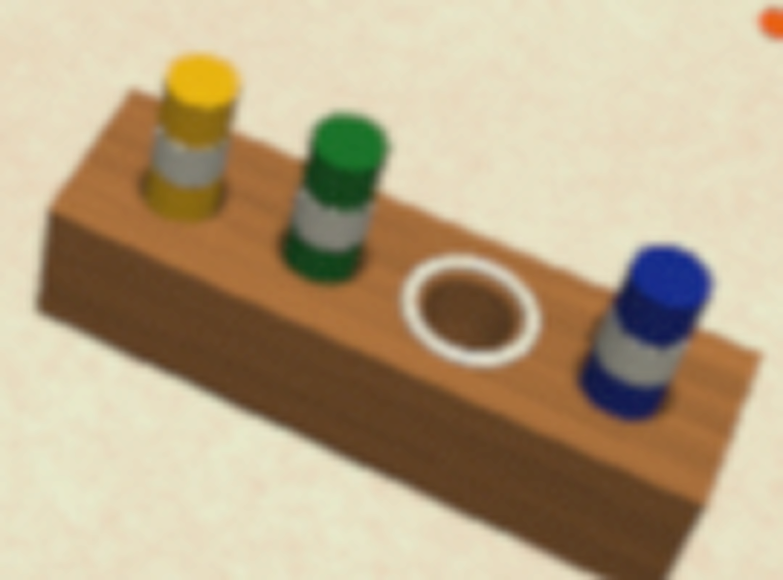

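```bash
cat > m.py <<'E'
from h import *
def bright(p,mask,box,frac):
    x0,y0,x1,y1=box
    sub=p[y0:y1,x0:x1].astype(float); sub=cv2.resize(sub,None,fx=8,fy=8,interpolation=cv2.INTER_CUBIC)
    m=mask(sub)
    m=m.astype('uint8')
    n,l,st,c=cv2.connectedComponentsWithStats(m)
    k=1+np.argmax(st[1:,4]); m=(l==k).astype('uint8')
    cn=max(cv2.findContours(m,cv2.RETR_EXTERNAL,cv2.CHAIN_APPROX_NONE)[0],key=cv2.contourArea)
    e=cv2.fitEllipse(cv2.convexHull(cn))
    return np.array([(e[0][0]+.5)/8-.5+x0,(e[0][1]+.5)/8-.5+y0]),np.array(e[1])/8,e[2],m
E
python3 - <<'E'
from m import *
T=np.load('top0.npz')['p'];S=np.load('scene0.npz')['p']
# channel traces through discs to choose thresholds
for n,(u,v) in {'blue':(130,235),'green':(180,220),'yel':(205,212),'red':(334,254),'knob':(399,250)}.items(): print('T',n,T[v,u-6:u+14:1].tolist())
for n,(u,v) in {'blue':(394,243),'green':(340,220),'yel':(314,209),'red':(258,131),'knob':(223,110)}.items(): print('S',n,S[v-6:v+16:1,u].tolist())
E
```

```text
T blue [[85, 26, 12], [83, 31, 19], [86, 36, 26], [80, 23, 10], [87, 35, 25], [83, 27, 14], [83, 31, 18], [88, 37, 28], [86, 35, 25], [89, 32, 24], [85, 32, 21], [59, 23, 19], [25, 3, 0], [28, 11, 11], [38, 34, 32], [43, 47, 46], [40, 40, 38], [30, 12, 7], [23, 0, 0], [28, 26, 39]]
T green [[42, 78, 34], [38, 75, 29], [39, 74, 32], [41, 76, 35], [42, 75, 35], [36, 74, 31], [39, 75, 36], [38, 74, 33], [43, 77, 35], [43, 75, 36], [43, 79, 37], [40, 74, 32], [17, 34, 12], [23, 26, 25], [52, 54, 58], [23, 34, 20], [1, 18, 1], [15, 32, 42], [39, 60, 91], [44, 68, 98]]
T yel [[50, 109, 119], [54, 119, 125], [54, 119, 125], [52, 116, 123], [52, 115, 122], [50, 114, 122], [50, 116, 123], [51, 115, 122], [56, 119, 126], [54, 117, 124], [53, 118, 125], [50, 116, 122], [35, 84, 95], [23, 49, 56], [25, 39, 48], [17, 36, 53], [26, 44, 67], [38, 60, 88], [41, 65, 94], [38, 63, 93]]
T red [[29, 32, 116], [29, 30, 112], [29, 34, 111], [20, 23, 110], [27, 26, 110], [28, 28, 111], [31, 30, 113], [29, 30, 112], [23, 25, 109], [28, 27, 109], [23, 22, 110], [25, 23, 109], [29, 28, 37], [60, 62, 57], [68,
[... 1304 characters left out ...]
 85], [72, 79, 80], [73, 80, 81], [73, 80, 81]]
S red [[119, 137, 143], [105, 121, 134], [65, 73, 120], [26, 29, 117], [14, 15, 118], [13, 15, 118], [13, 15, 118], [12, 13, 115], [11, 12, 98], [12, 13, 77], [10, 11, 69], [11, 10, 67], [10, 10, 68], [11, 12, 68], [16, 16, 69], [39, 43, 75], [64, 70, 78], [69, 76, 78], [72, 78, 79], [73, 80, 81], [72, 79, 81], [66, 72, 78]]
S knob [[91, 103, 114], [64, 78, 104], [33, 71, 133], [18, 66, 132], [18, 50, 97], [14, 53, 106], [15, 68, 136], [17, 71, 143], [16, 64, 131], [14, 49, 102], [14, 43, 89], [14, 42, 89], [15, 43, 89], [13, 42, 89], [14, 43, 89], [12, 41, 88], [13, 41, 88], [14, 42, 88], [13, 42, 88], [11, 42, 88], [13, 42, 88], [12, 41, 86]]
```

```bash
cat > m2.py <<'E'
from m import *
B=lambda i:i[...,0]; G=lambda i:i[...,1]; R=lambda i:i[...,2]
spec={ # name: (top mask, top box, scene mask, scene box)
'blue':(lambda i:(B(i)>55)&(B(i)-R(i)>35),(116,222,150,250),lambda i:(B(i)>71)&(B(i)-R(i)>40),(378,230,412,275)),
'green':(lambda i:(G(i)>53)&(G(i)-R(i)>18)&(G(i)-B(i)>15),(166,206,200,236),lambda i:(G(i)>57)&(G(i)-R(i)>28),(325,205,355,250)),
'yellow':(lambda i:(R(i)>85)&(R(i)-B(i)>45)&(G(i)-B(i)>38),(190,198,222,228),lambda i:(R(i)>117)&(R(i)-B(i)>75),(300,198,328,240)),
'red':(lambda i:(R(i)>85)&(R(i)-B(i)>45),(315,240,350,268),lambda i:(R(i)>92)&(R(i)-B(i)>60),(245,120,275,160)),
'knob':(lambda i:(R(i)>103)&(R(i)-B(i)>50),(375,230,420,270),lambda i:(R(i)>111)&(R(i)-B(i)>60),(205,100,240,150))}
def run(T,S,names,show=True):
    out={}
    for n in names:
        mt,bt,ms,bs=spec[n]
        a=bright(T,mt,bt,0);b=bright(S,ms,bs,0)
        X,e=tri(b[0],a[0]); out[n]=X
        print(n,'top',a[0],a[1],'scene',b[0],b[1],'X',X,'gap',round(e,4))
    return out
E
python3 - <<'E'
from m2 import *
T=np.load('top0.npz')['p'];S=np.load('scene0.npz')['p']
o=run(T,S,spec)
np.save('caps.npy',o)
DT=np.load('top0.npz')['d'];DS=np.load('scene0.npz')['d']
# white ring
for n,im,box in (('top',T,(145,213,178,246)),('scene',S,(345,235,377,262))):
    c,ax,an,m=bright(im,lambda i:(B(i)>75 if n=='top' else B(i)>85),box,0); print(n,c,ax); 
    if n=='top': a=c
    else: b=c
print('ring',tri(b,a))
# green dot
c1=bright(T,lambda i:(G(i)-R(i)>40),(362,245,378,260),0)[0]
c2=bright(S,lambda i:(G(i)-R(i)>50),(228,128,245,142),0)[0]
print('dot',tri(c2,c1),onz('top',*c1,.08),onz('scene',*c2,.08))
# depth check
for n,D,pts in (('top',DT,{'table':(250,300),'rack':(195,230),'mixer':(350,270),'red':(334,254),'knob':(403,248),'blue':(130,235)}),):
    for k,(u,v) in pts.items(): print(k,depthpt(n,u,v,np.median(D[v-1:v+2,u-1:u+2])))
E
```

```text
blue top [128.9011 234.6802] [12.0228 12.4869] scene [395.1794 242.4461] [ 9.5683 13.6005] X [0.5324 0.2775 0.125 ] gap 0.004
green top [179.5514 219.5924] [12.0128 12.4099] scene [339.8237 219.3227] [ 9.0663 12.3862] X [0.5651 0.1684 0.125 ] gap 0.0037
yellow top [204.6892 211.9181] [13.0087 13.1787] scene [314.4897 208.4292] [ 9.0185 12.5439] X [0.5816 0.1142 0.126 ] gap 0.0038
red top [332.924  253.2503] [12.8271 13.318 ] scene [257.7542 130.1752] [6.037  9.9318] X [ 0.4937 -0.1575  0.1405] gap 0.0034
knob top [398.9535 249.3706] [16.2207 17.1547] scene [221.8785 109.0902] [ 7.3233 12.588 ] X [ 0.5022 -0.2934  0.1427] gap 0.0031
top [159.9893 229.2453] [21.1147 21.8692]
scene [360.7023 248.1116] [18.2264 24.4221]
ring (array([0.5489, 0.2233, 0.0679]), np.float64(0.004049368142255012))
dot (array([ 0.4989, -0.2444,  0.0826]), np.float64(0.00350392380700105)) [ 0.5003 -0.2463  0.08  ] [ 0.4957 -0.2457  0.08  ]
table [0.3905 0.0186 0.0014]
rack [0.5486 0.1419 0.0658]
mixer [ 0.4608 -0.203   0.0794]
red [ 0.4933 -0.1609  0.1416]
knob [ 0.5061 -0.3028  0.1432]
blue [0.5326 0.2729 0.1262]
```

Triangulated cap tops are z≈0.125 in the rack and 0.1405 in the mixer, which agrees with the text. The two camera calibrations disagree by a constant ~4 mm, so I'll refine once a vial is in hand. The rack yaw is ≈16.8° and the mixer yaw ≈3.6°. I'll keep the tool yaw at 16.8°.

```bash
python3 -m inch '[[0,0,0,0,0,0.0462,-1],[0,0,0,0,0,0.0462,-1],[0,0,0,0,0,0.0462,-1],[0,0,0,0,0,0.0462,-1],[0,0,0,0,0,0.0462,-1],[0,0,0,0,0,0.0462,-1],[0,0,0,0,0,0.0462,-1],[0,0,0,0,0,0,-1]]'
cat > to.py <<'E'
import sys
from h import *
from scipy.spatial.transform import Rotation as Ro
o=bot.get_obs(); R=Ro.from_quat(o['tool_rot']).as_matrix(); x=R[:,0]
print('clock',round(o['clock'],2),'pos',o['eef_pos'],'yaw',round(np.degrees(np.arctan2(x[1],x[0])),2),'toolz',R[:,2],'F',o['ft_force'],'w',round(o['grip_width'],4),'q',o['joint_pos'])
if len(sys.argv)>3:
    t=np.array([float(a) for a in sys.argv[1:4]]); print('units',R.T@(t-o['eef_pos'])/.025)
    if len(sys.argv)>4:
        print('turn units', (np.degrees(np.arctan2(x[1],x[0]))-float(sys.argv[4]))/180)
E
python3 to.py 0.494 -0.1575 0.231 16.8
```

```text
clock: 0.9
eef_pos: [0.1289, 0.4828, 0.2308]
tool_rot: [0.989, 0.147, -0.0, 0.001]
ft_force: [0.5, -0.1, -0.2]
grip_width: 0.0852
clock 0.9 pos [0.1289 0.4828 0.2308] yaw 16.86 toolz [-0.0003 -0.0011 -1.    ] F [ 0.5371 -0.0632 -0.2152] w 0.0852 q [ 1.31    0.2411  0.0043  1.3352 -0.      2.5865]
units [ 6.5495 28.7459  0.0176]
turn units 0.0003396034026903965
```

```bash
R='x'; python3 -m inch '[[0.228,1,0,0,0,0,-1],[0.228,1,0,0,0,0,-1],[0.228,1,0,0,0,0,-1],[0.228,1,0,0,0,0,-1],[0.228,1,0,0,0,0,-1],[0.228,1,0,0,0,0,-1],[0.228,1,0,0,0,0,-1],[0.228,1,0,0,0,0,-1]]' | head -2
python3 -m inch '[[0.228,1,0,0,0,0,-1],[0.228,1,0,0,0,0,-1],[0.228,1,0,0,0,0,-1],[0.228,1,0,0,0,0,-1],[0.228,1,0,0,0,0,-1],[0.228,1,0,0,0,0,-1],[0.228,1,0,0,0,0,-1],[0.228,1,0,0,0,0,-1]]' | head -2
python3 -m inch '[[0.228,1,0,0,0,0,-1],[0.228,1,0,0,0,0,-1],[0.228,1,0,0,0,0,-1],[0.228,1,0,0,0,0,-1],[0.228,1,0,0,0,0,-1],[0.228,1,0,0,0,0,-1],[0.228,1,0,0,0,0,-1],[0.228,1,0,0,0,0,-1]]' | head -2
python3 to.py 0.494 -0.1575 0.231 16.8
```

```text
clock: 1.7
eef_pos: [0.2308, 0.3038, 0.2312]
clock: 2.5
eef_pos: [0.3324, 0.1256, 0.2312]
clock: 3.3
eef_pos: [0.4339, -0.0525, 0.2311]
clock 3.3 pos [ 0.4339 -0.0525  0.2311] yaw 17.04 toolz [-0.0005  0.0001 -1.    ] F [0.4772 1.1631 0.0173] w 0.0857 q [-0.1205  0.1167 -0.148   1.3066  0.      1.1529]
units [1.0671 4.7187 0.0019]
turn units 0.0013297330699187802
```

```bash
python3 -m inch '[[0.216,0.95,0,0,0,0,-1],[0.216,0.95,0,0,0,0,-1],[0.216,0.95,0,0,0,0,-1],[0.216,0.95,0,0,0,0,-1],[0.216,0.946,0,0,0,0,-1],[0,0,0.5,0,0,0,-1],[0,0,0.5,0,0,0,-1],[0,0,0,0,0,0,-1]]'
python3 to.py 0.494 -0.1575 0.0995 16.8
python3 - <<'E'
from h import *
for n in ("scene","top"):
    p,d=bot.camera(n); np.savez(f"{n}1.npz",p=p,d=d)
    u,v=proj(n,[.494,-.1575,.19]).astype(int)
    c=p[max(0,v-90):v+90,u-110:u+110]
    cv2.imwrite(f"pics/{n}1.png",cv2.resize(c,None,fx=3,fy=3,interpolation=cv2.INTER_CUBIC)); print(n,u-110,v-90)
E
```

```text
clock: 4.1
eef_pos: [0.4926, -0.1571, 0.2042]
tool_rot: [0.989, 0.148, -0.002, -0.001]
ft_force: [-1.1, -0.5, -0.3]
grip_width: 0.0857
clock 4.1 pos [ 0.4926 -0.1571  0.2042] yaw 16.97 toolz [-0.0043  0.0014 -1.    ] F [-1.0603 -0.5109 -0.334 ] w 0.0857 q [-0.3087  0.291   0.0011  1.2855  0.      0.9658]
units [0.0645 0.0434 4.1859]
turn units 0.0009711217282017909
scene 147 23
top 225 162
```

View pics/scene1.png

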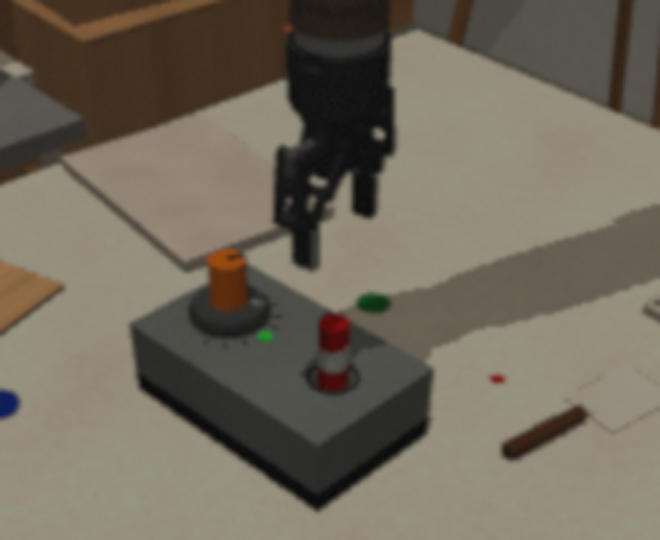

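View pics/top1.png

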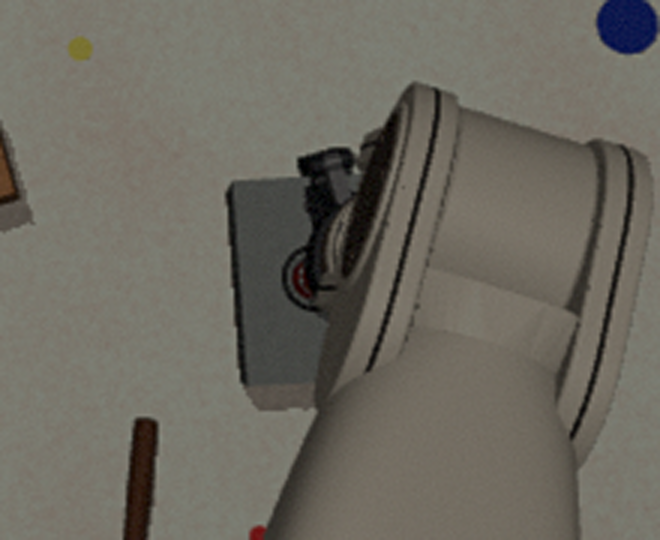

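The gripper straddles the red vial, with its fingers above and either side of the cap. I'll descend and grip.

```bash
python3 -m inch '[[0.02,0.02,0.6,0,0,0,-1],[0.02,0.02,0.6,0,0,0,-1],[0,0,0.6,0,0,0,-1],[0,0,0.6,0,0,0,-1],[0,0,0.6,0,0,0,-1],[0,0,0.6,0,0,0,-1],[0,0,0.59,0,0,0,-1],[0,0,0,0,0,0,-1]]'
python3 to.py 0.494 -0.1575 0.0995 16.8
```

```text
clock: 5.0
eef_pos: [0.4942, -0.1574, 0.1005]
tool_rot: [0.989, 0.147, -0.001, -0.001]
ft_force: [-1.2, 0.3, -0.3]
grip_width: 0.0858
clock 5.0 pos [ 0.4942 -0.1574  0.1005] yaw 16.93 toolz [-0.0027  0.0008 -1.    ] F [-1.1917  0.2692 -0.3029] w 0.0858 q [-0.3083  0.3737 -0.1669  1.0331 -0.      0.9671]
units [-0.0083  0.0026  0.0402]
turn units 0.0007085763953859983
```

```bash
python3 -m inch '[[0,0,0,0,0,0,0],[0,0,0,0,0,0,0.2],[0,0,0,0,0,0,0.4],[0,0,0,0,0,0,1],[0,0,0,0,0,0,1],[0,0,0,0,0,0,1],[0,0,0,0,0,0,1],[0,0,0,0,0,0,1]]'
python3 to.py
```

```text
clock: 5.8
eef_pos: [0.4956, -0.1581, 0.1024]
tool_rot: [0.989, 0.146, 0.001, 0.0]
ft_force: [-1.5, -0.1, 5.3]
grip_width: 0.027
clock 5.8 pos [ 0.4956 -0.1581  0.1024] yaw 16.84 toolz [ 0.0013 -0.0006 -1.    ] F [-1.4624 -0.1062  5.3089] w 0.027 q [-0.3088  0.3715 -0.1645  1.0334 -0.0001  0.968 ]
```

```bash
python3 -m inch '[[0,0,-0.2,0,0,0,1],[0,0,-0.4,0,0,0,1],[0,0,-0.4,0,0,0,1],[0,0,-0.4,0,0,0,1],[0,0,-0.4,0,0,0,1],[0,0,-0.4,0,0,0,1],[0,0,-0.4,0,0,0,1],[0,0,0,0,0,0,1]]'
python3 -m inch '[[0,0,-0.5,0,0,0,1],[0,0,-0.5,0,0,0,1],[0,0,-0.5,0,0,0,1],[0,0,-0.4,0,0,0,1],[0,0,0,0,0,0,1],[-0.8,0,0,0,0,0,1],[-0.8,0,0,0,0,0,1],[-0.2,0,0,0,0,0,1]]'
python3 to.py .5488 .2232 .22 16.8
```

```text
clock: 6.6
eef_pos: [0.4964, -0.1583, 0.1685]
tool_rot: [0.989, 0.146, 0.002, 0.001]
ft_force: [-0.0, -0.1, -0.4]
grip_width: 0.0267
clock: 7.4
eef_pos: [0.4501, -0.171, 0.2133]
tool_rot: [0.989, 0.146, -0.001, -0.0]
ft_force: [-0.5, 0.7, -2.0]
grip_width: 0.0264
clock 7.4 pos [ 0.4501 -0.171   0.2133] yaw 16.79 toolz [-0.0024  0.0006 -1.    ] F [-0.4705  0.7202 -2.0494] w 0.0264 q [-0.3629  0.2149 -0.0756  1.2826 -0.0003  0.9149]
units [  8.3326 -13.9558  -0.2691]
turn units -5.680133290212947e-05
```

```bash
python3 -m inch '[[0.3,-0.87,-0.03,0,0,0,1],[0.3,-0.87,-0.03,0,0,0,1],[0.3,-0.87,-0.03,0,0,0,1],[0.3,-0.87,-0.03,0,0,0,1],[0.3,-0.87,-0.03,0,0,0,1],[0.3,-0.87,-0.03,0,0,0,1],[0.3,-0.87,-0.03,0,0,0,1],[0.3,-0.87,-0.03,0,0,0,1]]'|head -2
python3 -m inch '[[0.3,-0.87,0,0,0,0,1],[0.3,-0.87,0,0,0,0,1],[0.3,-0.87,0,0,0,0,1],[0.3,-0.87,0,0,0,0,1],[0.3,-0.87,0,0,0,0,1],[0.3,-0.87,0,0,0,0,1],[0.3,-0.87,0,0,0,0,1],[0,0,0,0,0,0,1]]'
python3 to.py .5488 .2232 .22 16.8
python3 - <<'E'
from h import *
for n in ("scene","top"):
    p,d=bot.camera(n); np.savez(f"{n}2.npz",p=p,d=d)
    cv2.imwrite(f"pics/{n}2.png",p)
E
```

```text
clock: 8.2
eef_pos: [0.4593, 0.0142, 0.2196]
clock: 9.0
eef_pos: [0.4654, 0.1765, 0.2194]
tool_rot: [0.989, 0.148, -0.0, -0.001]
ft_force: [0.8, -0.7, -1.4]
grip_width: 0.0265
clock 9.0 pos [0.4654 0.1765 0.2194] yaw 17.05 toolz [-0.0002  0.001  -1.    ] F [ 0.7693 -0.69   -1.3506] w 0.0265 q [ 0.3618  0.2417 -0.0249  1.3041  0.001   1.635 ]
units [ 3.7352 -0.8083 -0.0236]
turn units 0.0013938662864629513
```

View pics/scene2.png

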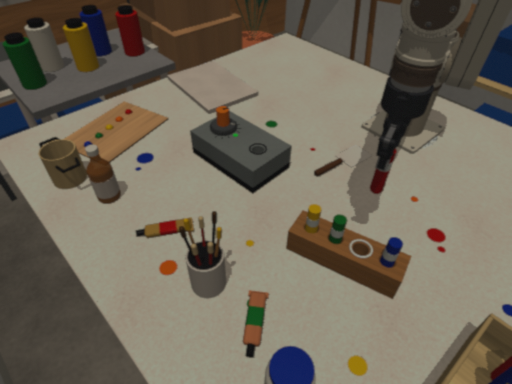

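View pics/top2.png

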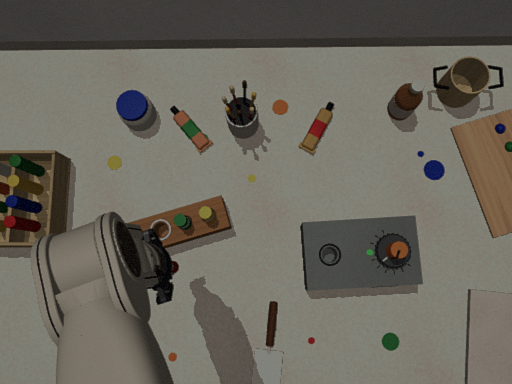

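```bash
python3 - <<'E'
from h import *
T=np.load('top2.npz')['p'];S=np.load('scene2.npz')['p']
a=cv2.resize(S[120:210,350:430],None,fx=7,fy=6.6,interpolation=cv2.INTER_CUBIC)
b=cv2.resize(T[210:320,120:210],None,fx=5,fy=5,interpolation=cv2.INTER_CUBIC)
cv2.imwrite('pics/z2a.png',np.clip(a*1.7,0,255));cv2.imwrite('pics/z2b.png',np.clip(b*2.,0,255))
c=cv2.resize(T[235:270,312:350],None,fx=10,fy=10,interpolation=cv2.INTER_CUBIC)
d=cv2.resize(S[138:162,240:276],None,fx=10,fy=10,interpolation=cv2.INTER_CUBIC)
cv2.imwrite('pics/z2c.png',np.clip(np.vstack([c[:,:360],d])*2.,0,255))
print(proj('scene',[.4654,.1765,.2194]),proj('top',[.4654,.1765,.2194]))
E
```

```text
[382.1985 164.7872] [164.1738 266.4774][ WARN:0@0.614] global loadsave.cpp:1063 imwrite_ Unsupported depth image for selected encoder is fallbacked to CV_8U.
```

View pics/z2a.png

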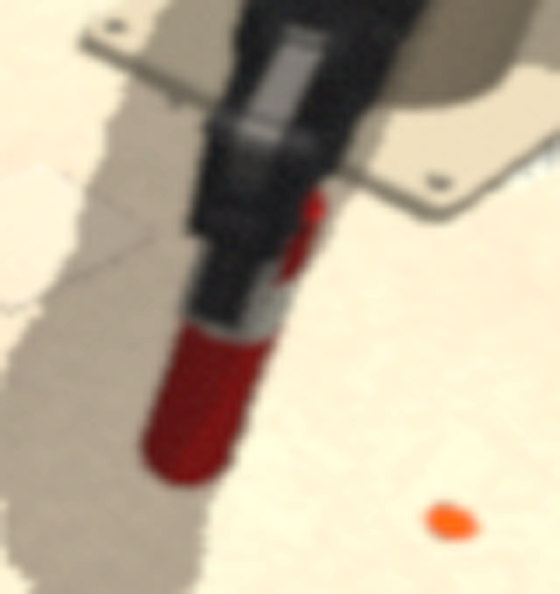

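View pics/z2b.png

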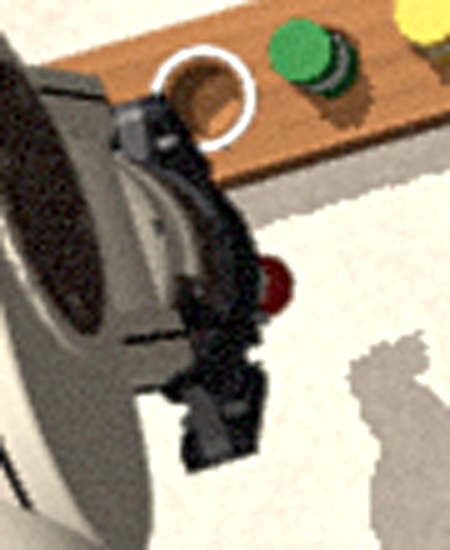

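View pics/z2c.png

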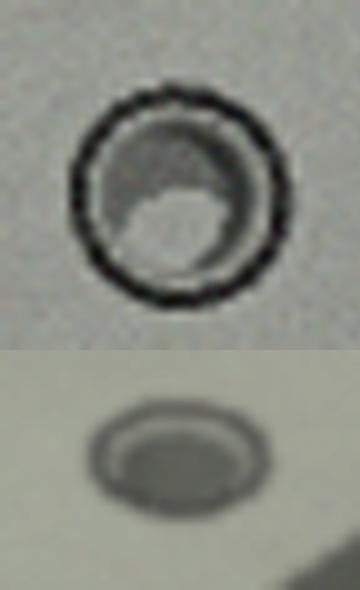

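```bash
cat > sil.py <<'E'
from h import *
def pred(n,c,zb,zt):
    a=np.linspace(0,2*np.pi,181)
    P=[]
    for z in np.linspace(zb,zt,12):
        P+= [proj(n,[c[0]+.014*np.cos(t),c[1]+.014*np.sin(t),z]) for t in a]
    return np.array(P,np.float32)
def mask(n,c,zb,zt):
    h=cv2.convexHull(pred(n,c,zb,zt)); return h[:,0]
E
python3 - <<'E'
from sil import *
S=np.load('scene2.npz')['p'].astype(float);T=np.load('top2.npz')['p'].astype(float)
red=lambda p:((p[...,2]-p[...,0]>25)&(p[...,2]>1.8*p[...,1]))
c=[.4654,.1765]; zb=.2194-.072
h=mask('scene',c,zb,zb+.11)
ms=red(S)
for v in range(170,194):
    u=np.where(ms[v,360:400])[0]+360
    # predicted edges on the row
    xs=[]
    for a,b in zip(h,np.roll(h,-1,0)):
        if (a[1]-v)*(b[1]-v)<0: xs.append(a[0]+(v-a[1])/(b[1]-a[1])*(b[0]-a[0]))
    print(v,(u.min(),u.max()) if len(u) else None,np.sort(xs).round(1))
h=mask('top',c,zb,zb+.05);mt=red(T)
for v in range(258,278):
    u=np.where(mt[v,165:200])[0]+165
    xs=[]
    for a,b in zip(h,np.roll(h,-1,0)):
        if (a[1]-v)*(b[1]-v)<0: xs.append(a[0]+(v-a[1])/(b[1]-a[1])*(b[0]-a[0]))
    print('T',v,(u.min(),u.max()) if len(u) else None,np.sort(xs).round(1))
# well rim
from m2 import *
T=np.load('top2.npz')['p'];S=np.load('scene2.npz')['p']
for n,im,box,th in (('top',T,(312,235,350,272),50),('scene',S,(244,140,272,160),62)):
    r=bright(im,lambda i:i.mean(-1)<th,box,0); print(n,r[:3]); 
    if n=='top':a=r[0]
    else:b=r[0]
print(tri(b,a),onz('top',*a,.08),onz('scene',*b,.08))
print('bottoms',)
E
```

```text
170 (np.int64(376), np.int64(378)) [372.8 388.2]
171 (np.int64(376), np.int64(380)) [372.5 387.9]
172 (np.int64(375), np.int64(387)) [372.2 387.5]
173 (np.int64(375), np.int64(387)) [371.9 387.2]
174 (np.int64(375), np.int64(386)) [371.6 386.8]
175 (np.int64(375), np.int64(386)) [371.3 386.4]
176 (np.int64(374), np.int64(386)) [371.  386.1]
177 (np.int64(374), np.int64(385)) [370.6 385.7]
178 (np.int64(374), np.int64(385)) [370.3 385.4]
179 (np.int64(373), np.int64(385)) [370. 385.]
180 (np.int64(373), np.int64(384)) [369.7 384.7]
181 (np.int64(373), np.int64(384)) [369.4 384.3]
182 (np.int64(372), np.int64(384)) [369.1 384. ]
183 (np.int64(372), np.int64(383)) [368.7 383.6]
184 (np.int64(372), np.int64(383)) [368.4 383.3]
185 (np.int64(371), np.int64(383)) [368.1 382.9]
186 (np.int64(371), np.int64(382)) [367.8 382.5]
187 (np.int64(371), np.int64(382)) [367.5 382.2]
188 (np.int64(371), np.int64(382)) [367.2 381.8]
189 (np.int64(371), np.int64(381)) [366.9 381.5]
190 (np.int64(372), np.int64(381)) [366.7 381.1]
191 (np.int64(373), np.int64(380)) [366.9 380.8]
192 (np.int64(374), np.int64(379)) [367.5 380.4]
193 None [368.3 380.1]Traceback (most recent call last):
  File "<stdin>", line 14, in <module>
  File "sil.py", line 9, in mask
    h=cv2.convexHull(pred(n,c,zb,zt)); return h[:,0]
                     ~~~~^^^^^^^^^^^
  File "sil.py", line 6, in pred
    P+= [proj(n,[c[0]+.014*np.cos(t),c[1]+.014*np.sin(t),z]) for t in a]
         ~~~~^^^^^^^^^^^^^^^^^^^^^^^^^^^^^^^^^^^^^^^^^^^^^^^
  File "h.py", line 8, in proj
    f,cx,cy,R,t=cal(n); c=R@np.array(X)+t; return np.array([cx+f*c[0]/c[2],cy+f*c[1]/c[2]])
                ~~~^^^
  File "h.py", line 5, in cal
    c=bot.get_calibration(n); f=192/np.tan(np.radians(c['vfov'])/2)
ValueError: time passes only in moves, steps and waits
```

```bash
sed -i 's/^def cal(n):/import functools\n@functools.lru_cache(None)\ndef cal(n):/' h.py
python3 - <<'E'
from sil import *
S=np.load('scene2.npz')['p'].astype(float);T=np.load('top2.npz')['p'].astype(float)
red=lambda p:((p[...,2]-p[...,0]>18)&(p[...,2]>1.8*p[...,1]))
c=[.4654,.1765]; zb=.2194-.072
print('scene pred bottom row',pred('scene',c,zb,zb+.01)[:,1].max())
h=mask('top',c,zb,zb+.11);mt=red(T)
for v in range(258,278):
    u=np.where(mt[v,165:200])[0]+165
    xs=[]
    for a,b in zip(h,np.roll(h,-1,0)):
        if (a[1]-v)*(b[1]-v)<0: xs.append(a[0]+(v-a[1])/(b[1]-a[1])*(b[0]-a[0]))
    print('T',v,(u.min(),u.max()) if len(u) else None,np.sort(xs).round(1))
from m2 import *
T=np.load('top2.npz')['p'];S=np.load('scene2.npz')['p']
for n,im,box,th in (('top',T,(312,235,350,272),50),('scene',S,(244,140,272,160),62)):
    r=bright(im,lambda i:i.mean(-1)<th,box,0); print(n,r[:3]); 
    if n=='top':a=r[0]
    else:b=r[0]
print(tri(b,a),onz('top',*a,.08),onz('scene',*b,.08))
E
```

```text
scene pred bottom row 195.51358
T 258 None []
T 259 None [158.  163.2]
T 260 None [155.8 172.5]
T 261 None [154.6 175.3]
T 262 (np.int64(172), np.int64(175)) [153.8 176.5]
T 263 (np.int64(172), np.int64(176)) [153.2 177.2]
T 264 (np.int64(173), np.int64(176)) [152.8 177.7]
T 265 (np.int64(174), np.int64(177)) [152.5 178.1]
T 266 (np.int64(174), np.int64(177)) [152.3 178.2]
T 267 (np.int64(173), np.int64(177)) [152.3 178.2]
T 268 (np.int64(173), np.int64(177)) [152.5 178.1]
T 269 (np.int64(173), np.int64(177)) [152.7 177.8]
T 270 (np.int64(172), np.int64(176)) [153.1 177.4]
T 271 (np.int64(172), np.int64(175)) [153.8 176.7]
T 272 (np.int64(173), np.int64(174)) [154.6 175.7]
T 273 None [156.  174.1]
T 274 None []
T 275 None []
T 276 None []
T 277 None []
top (array([329.522 , 254.2827]), array([22.3219, 22.8974]), 142.15744018554688)
scene (array([257.5064, 148.4787]), array([12.0867, 18.5174]), 90.1720199584961)
(array([ 0.4934, -0.1575,  0.0816]), np.float64(0.0036524596439879665)) [ 0.4947 -0.1591  0.08  ] [ 0.491  -0.1575  0.08  ]
```

```bash
python3 - <<'E'
from h import *
print('ring top',onz('top',159.989,229.245,.065),'scene',onz('scene',360.7,248.11,.065))
for n,a,b,z in (('red',(332.924,253.25),(257.754,130.175),.14),('blue',(128.9,234.68),(395.18,242.446),.125),('green',(179.551,219.592),(339.82,219.32),.125),('yel',(204.69,211.918),(314.49,208.43),.125),('knob',(398.95,249.37),(221.88,109.09),.142)): print(n,onz('top',*a,z),onz('scene',*b,z))
E
```

```text
ring top [0.5502 0.2222 0.065 ] scene [0.5453 0.224  0.065 ]
red [ 0.4949 -0.1589  0.14  ] [ 0.4923 -0.1565  0.14  ]
blue [0.5334 0.2757 0.125 ] [0.5311 0.2791 0.125 ]
green [0.5661 0.1669 0.125 ] [0.564  0.1699 0.125 ]
yel [0.5829 0.1128 0.125 ] [0.5796 0.1151 0.125 ]
knob [ 0.5033 -0.2947  0.142 ] [ 0.5007 -0.2928  0.142 ]
```

```bash
python3 to.py .5503 .2226 .215 16.8
```

```text
clock 9.1 pos [0.4651 0.1742 0.2194] yaw 16.92 toolz [-0.0009 -0.0007 -1.    ] F [ 0.8848  0.2325 -0.6541] w 0.0269 q [ 0.3586  0.2403 -0.0265  1.305  -0.0003  1.6342]
units [ 3.8243 -0.8605  0.1727]
turn units 0.00063907031118572
```

```bash
python3 -m inch '[[0.76,-0.17,0.03,0,0,0,1],[0.76,-0.17,0.03,0,0,0,1],[0.76,-0.17,0.03,0,0,0,1],[0.76,-0.17,0.03,0,0,0,1],[0.76,-0.17,0.03,0,0,0,1],[0,0,0,0,0,0,1],[0,0,0,0,0,0,1],[0,0,0,0,0,0,1]]'
python3 to.py .5503 .2226 .145 16.8
python3 - <<'E'
from h import *
for n in ("scene","top"):
    p,d=bot.camera(n); np.savez(f"{n}3.npz",p=p,d=d)
    c=p[150:300,300:440] if n=='scene' else p[180:300,90:250]
    cv2.imwrite(f"pics/{n}3.png",np.clip(1.6*cv2.resize(c,None,fx=4,fy=4,interpolation=cv2.INTER_CUBIC).astype(float),0,255).astype('uint8'))
E
```

```text
clock: 9.9
eef_pos: [0.5493, 0.2208, 0.2162]
tool_rot: [0.989, 0.146, -0.001, 0.0]
ft_force: [-0.6, -0.5, -0.7]
grip_width: 0.0265
clock 9.9 pos [0.5493 0.2208 0.2162] yaw 16.79 toolz [-0.001  -0.0006 -1.    ] F [-0.5989 -0.5173 -0.7113] w 0.0265 q [ 0.3822  0.4327  0.2392  1.3784 -0.0002  1.6599]
units [ 0.0615 -0.0596  2.8476]
turn units -2.9156009426994304e-05
```

View pics/scene3.png

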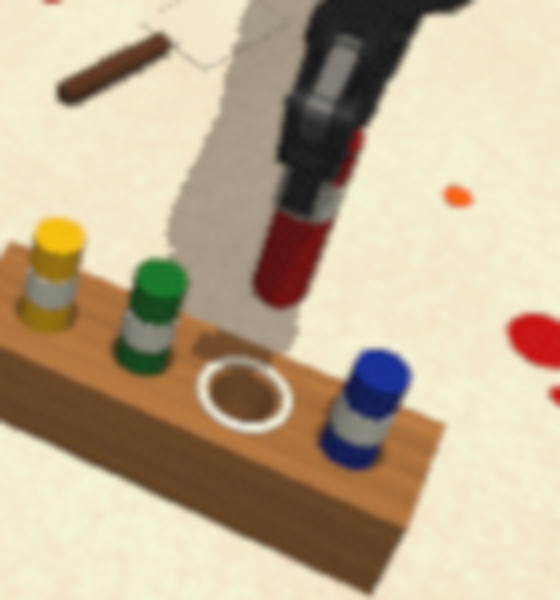

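View pics/top3.png

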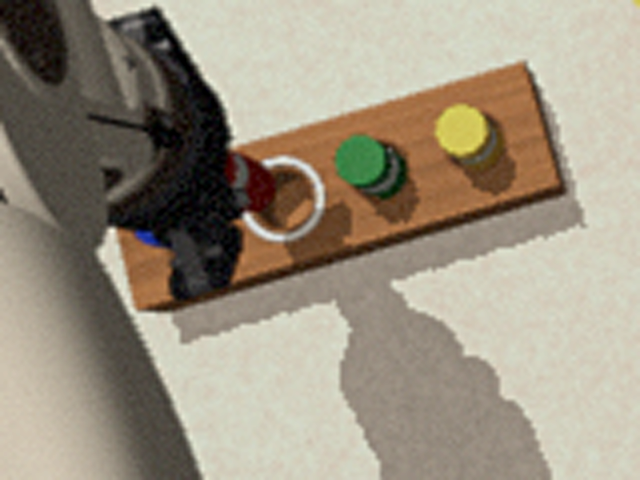

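The red vial hangs directly above the white ring in both views. I'll lower it to just above the mouth and look again.

```bash
python3 -m inch '[[0.06,-0.06,0.45,0,0,0,1],[0,0,0.5,0,0,0,1],[0,0,0.5,0,0,0,1],[0,0,0.5,0,0,0,1],[0,0,0.5,0,0,0,1],[0,0,0.4,0,0,0,1],[0,0,0,0,0,0,1],[0,0,0,0,0,0,1]]'
python3 to.py .5503 .2226 .145 16.8
python3 - <<'E'
from sil import *
o=bot.get_obs()['eef_pos']
for n in ("scene","top"):
    p,d=bot.camera(n); np.savez(f"{n}4.npz",p=p,d=d)
    s=6; x0,y0=(320,205) if n=='scene' else (120,195)
    c=p[y0:y0+75,x0:x0+90]
    c=np.clip(1.6*cv2.resize(c,None,fx=s,fy=s,interpolation=cv2.INTER_CUBIC).astype(float),0,255).astype('uint8')
    cv2.imwrite(f"pics/{n}4.png",c)
E
```

```text
clock: 10.8
eef_pos: [0.551, 0.2236, 0.1448]
tool_rot: [0.989, 0.146, -0.0, 0.0]
ft_force: [0.1, 0.3, -2.1]
grip_width: 0.0267
clock 10.8 pos [0.551  0.2236 0.1448] yaw 16.84 toolz [-0.0004 -0.0002 -1.    ] F [ 0.0619  0.2792 -2.0618] w 0.0267 q [0.3855 0.4747 0.1165 1.2131 0.     1.6623]
units [-0.0379  0.0305 -0.0067]
turn units 0.00024902904698909843
```

View pics/scene4.png

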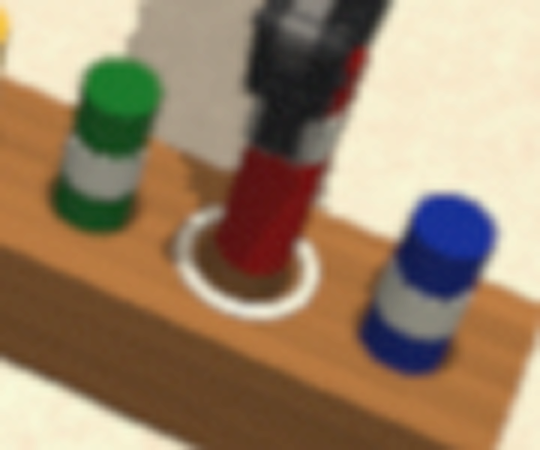

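View pics/top4.png

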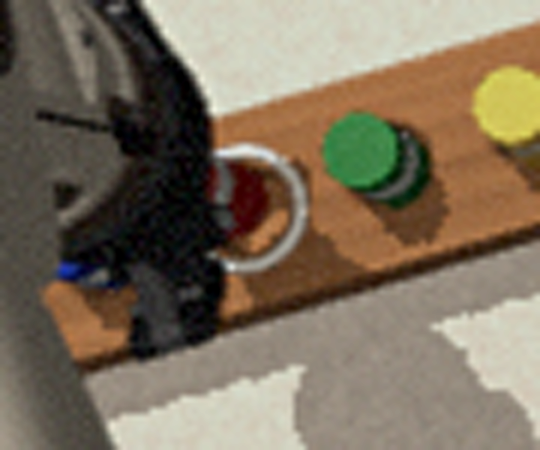

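```bash
python3 - <<'E'
from sil import *
c=np.array([.551,.2236]); zb=.1448-.072
S=np.load('scene4.npz')['p'].astype(float);T=np.load('top4.npz')['p'].astype(float)
# profile
for u in range(356,370): print(u,[tuple(int(x) for x in S[v,u]) for v in range(245,255)])
P=pred('scene',c,zb,zb+.005); print('pred bottom row by col',[(u,P[abs(P[:,0]-u)<.5][:,1].max().round(1)) for u in range(356,370)])
for v in range(220,236): print(v,[int(T[v,u,2]-T[v,u,1]) for u in range(154,172)],[int(T[v,u].mean()) for u in range(154,172)])
h=mask('top',c,zb,zb+.03)
for v in range(220,236):
    xs=[a[0]+(v-a[1])/(b[1]-a[1])*(b[0]-a[0]) for a,b in zip(h,np.roll(h,-1,0)) if (a[1]-v)*(b[1]-v)<0]; print(v,np.max(xs) if xs else None)
E
```

```text
356 [(13, 18, 55), (15, 24, 55), (18, 30, 55), (20, 33, 54), (21, 36, 53), (20, 36, 54), (20, 38, 56), (33, 47, 64), (72, 84, 94), (116, 128, 132)]
357 [(11, 12, 55), (14, 17, 58), (12, 17, 58), (18, 28, 57), (21, 34, 55), (24, 37, 56), (22, 38, 57), (24, 40, 58), (46, 59, 73), (92, 103, 111)]
358 [(12, 12, 57), (12, 12, 57), (12, 12, 59), (14, 18, 59), (18, 27, 57), (21, 36, 56), (23, 38, 57), (22, 39, 57), (31, 45, 63), (73, 84, 93)]
359 [(13, 13, 58), (13, 13, 59), (12, 11, 59), (11, 13, 60), (14, 21, 60), (20, 33, 57), (23, 38, 56), (21, 38, 56), (26, 41, 59), (55, 67, 80)]
360 [(11, 12, 58), (10, 11, 59), (12, 11, 60), (11, 11, 63), (13, 15, 65), (16, 28, 60), (22, 36, 57), (21, 38, 56), (23, 39, 57), (39, 52, 67)]
361 [(12, 12, 60), (13, 12, 62), (13, 13, 65), (13, 13, 68), (12, 14, 69), (13, 22, 64), (21, 34, 58), (23, 38, 56), (22, 37, 55), (30, 44, 60)]
362 [(12, 12, 64), (13, 12, 68), (11, 11, 69), (10, 11, 70), (10, 11, 70), (13, 19, 68), (19, 33, 58), (22, 37, 54), (23, 38, 55), (29, 43, 60)]
363 [(11, 13, 68), (12, 13, 71), (12, 12, 72), (13, 12, 71), (12, 14, 71), (15, 
[... 468 characters left out ...]
5), (27, 43, 62), (56, 70, 87)]
367 [(12, 12, 69), (13, 14, 68), (13, 16, 68), (14, 21, 68), (17, 29, 66), (20, 35, 60), (22, 39, 59), (26, 44, 65), (39, 58, 79), (77, 93, 108)]
368 [(28, 32, 72), (33, 39, 73), (30, 39, 75), (26, 42, 76), (27, 46, 75), (27, 47, 72), (30, 51, 74), (39, 61, 84), (64, 82, 101), (100, 116, 127)]
369 [(61, 70, 90), (75, 84, 101), (67, 80, 99), (54, 70, 93), (46, 65, 88), (47, 68, 92), (53, 73, 96), (69, 88, 107), (96, 113, 124), (122, 137, 142)]Traceback (most recent call last):
  File "<stdin>", line 6, in <module>
    return umr_maximum(a, axis, None, out, keepdims, initial, where)
ValueError: zero-size array to reduction operation maximum which has no identity
```

```bash
python3 - <<'E'
from sil import *
c=np.array([.551,.2236]); zb=.1448-.072
S=np.load('scene4.npz')['p'].astype(float);T=np.load('top4.npz')['p'].astype(float)
P=pred('scene',c,zb,zb+.005); i=P[:,1].argmax();print('scene pred lowest',P[i])
h=mask('scene',c,zb,zb+.11)
for v in (238,240,242,244):
    xs=[a[0]+(v-a[1])/(b[1]-a[1])*(b[0]-a[0]) for a,b in zip(h,np.roll(h,-1,0)) if (a[1]-v)*(b[1]-v)<0]; print(v,np.sort(xs).round(1),[int(x) for x in S[v,352:374,1]])
h=mask('top',c,zb,zb+.03)
print('cols 158..171')
for v in range(220,237):
    xs=[a[0]+(v-a[1])/(b[1]-a[1])*(b[0]-a[0]) for a,b in zip(h,np.roll(h,-1,0)) if (a[1]-v)*(b[1]-v)<0]
    print(v,[int(T[v,u,1]) for u in range(158,172)],np.max(xs).round(1) if xs else None)
print(proj('top',[*c,.065]),proj('scene',[*c,.065]))
E
```

```text
scene pred lowest [361.0928 252.6458]
238 [355.4 370.7] [66, 55, 51, 52, 50, 38, 20, 13, 11, 13, 11, 12, 12, 12, 12, 12, 14, 14, 16, 32, 66, 105]
240 [354.7 370. ] [86, 93, 94, 92, 79, 47, 18, 13, 13, 13, 13, 13, 13, 14, 13, 13, 14, 13, 19, 45, 70, 85]
242 [354.1 369.2] [103, 97, 74, 55, 36, 17, 15, 12, 12, 13, 11, 11, 13, 11, 12, 14, 11, 16, 37, 59, 70, 73]
244 [353.4 368.5] [71, 51, 40, 31, 16, 12, 10, 11, 13, 14, 10, 13, 11, 13, 10, 11, 18, 40, 65, 77, 75, 75]
cols 158..171
220 [140, 139, 134, 133, 139, 136, 133, 109, 75, 69, 70, 69, 71, 66] None
221 [68, 64, 61, 69, 75, 83, 114, 133, 100, 100, 66, 50, 71, 65] None
222 [15, 15, 21, 38, 47, 55, 66, 77, 95, 92, 59, 35, 48, 64] 159.1
223 [22, 8, 1, 19, 13, 30, 32, 37, 64, 94, 92, 58, 32, 48] 161.4
224 [36, 9, 0, 0, 8, 8, 27, 28, 39, 67, 95, 81, 37, 42] 162.9
225 [46, 17, 0, 0, 6, 9, 40, 42, 33, 47, 72, 95, 59, 47] 163.7
226 [40, 2, 0, 12, 2, 4, 34, 40, 45, 36, 56, 100, 84, 48] 164.3
227 [34, 0, 0, 1, 3, 3, 15, 39, 40, 40, 54, 96, 90, 48] 164.6
228 [27, 0, 2, 10, 1, 0, 13, 42, 39, 37, 43, 79, 89, 50] 164.8
229 [0, 10, 1, 9, 0, 1, 17, 39, 43, 40, 42, 81, 97, 62] 164.7
230 [25, 8, 11, 2, 0, 12, 26, 54, 67, 65, 47, 85, 112, 66] 164.6
231 [38, 4, 0, 0, 9, 19, 49, 73, 73, 72, 45, 93, 89, 49] 164.2
232 [35, 22, 0, 0, 9, 41, 78, 77, 76, 59, 55, 100, 81, 46] 163.7
233 [20, 1, 6, 12, 38, 72, 79, 75, 66, 44, 78, 102, 65, 40] 162.8
234 [8, 27, 26, 52, 76, 78, 72, 47, 41, 59, 101, 85, 45, 36] 161.5
235 [23, 33, 43, 52, 74, 77, 65, 40, 51, 94, 99, 61, 37, 37] None
236 [26, 26, 38, 52, 73, 51, 39, 54, 91, 101, 75, 41, 39, 38] None
[159.3957 228.8913] [358.9178 249.4471]
```

The measurements put the vial ~1 mm off the ring centre and ~4 mm higher in the hand than I assumed. I'll correct that and lower it slowly, watching the force.

```bash
python3 -m inch '[[-0.055,0.017,0,0,0,0,1],[0,0,0.15,0,0,0,1],[0,0,0.15,0,0,0,1],[0,0,0.15,0,0,0,1],[0,0,0.15,0,0,0,1],[0,0,0.15,0,0,0,1],[0,0,0.15,0,0,0,1],[0,0,0,0,0,0,1]]'
python3 to.py .5498 .2228 .085
```

```text
clock: 11.7
eef_pos: [0.5494, 0.2226, 0.1217]
tool_rot: [0.989, 0.147, -0.001, 0.0]
ft_force: [0.2, 0.8, -0.8]
grip_width: 0.0264
clock 11.7 pos [0.5494 0.2226 0.1217] yaw 16.85 toolz [-0.0013 -0.0006 -1.    ] F [ 0.1565  0.8262 -0.7643] w 0.0264 q [ 0.3851  0.4887  0.076   1.1596 -0.      1.6618]
units [ 0.0206 -0.001   1.4677]
```

In the hole with no contact force. I'll continue down.

```bash
python3 -m inch '[[0,0,0.2,0,0,0,1],[0,0,0.2,0,0,0,1],[0,0,0.2,0,0,0,1],[0,0,0.2,0,0,0,1],[0,0,0.2,0,0,0,1],[0,0,0.1,0,0,0,1],[0,0,0.1,0,0,0,1],[0,0,0,0,0,0,1]]'
python3 to.py .5498 .2228 .085
```

```text
clock: 12.5
eef_pos: [0.5496, 0.2227, 0.0922]
tool_rot: [0.989, 0.146, -0.0, 0.0]
ft_force: [-0.3, 0.7, -0.3]
grip_width: 0.0267
clock 12.5 pos [0.5496 0.2227 0.0922] yaw 16.84 toolz [-0.0006 -0.0003 -1.    ] F [-0.3431  0.6795 -0.2736] w 0.0267 q [ 0.385   0.5134  0.0343  1.0923 -0.      1.6618]
units [ 0.0079 -0.0009  0.2865]
```

```bash
python3 -m inch '[[0,0,0.06,0,0,0,1],[0,0,0.06,0,0,0,1],[0,0,0.06,0,0,0,1],[0,0,0.06,0,0,0,1],[0,0,0,0,0,0,1],[0,0,0,0,0,0,1],[0,0,0,0,0,0,1],[0,0,0,0,0,0,1]]'
python3 to.py .5498 .2228 .085
```

```text
clock: 13.3
eef_pos: [0.55, 0.2229, 0.0875]
tool_rot: [0.989, 0.146, 0.0, -0.0]
ft_force: [-1.4, -1.8, 5.7]
grip_width: 0.026
clock 13.3 pos [0.55   0.2229 0.0875] yaw 16.85 toolz [ 0.0008  0.0004 -1.    ] F [-1.3905 -1.7952  5.686 ] w 0.026 q [0.385  0.5172 0.0274 1.0801 0.0001 1.6618]
units [-0.0081  0.0022  0.0993]
```

```bash
python3 -m inch '[[0,0,0.05,0,0,0,1],[0,0,0.05,0,0,0,1],[0,0,0,0,0,0,1],[0,0,0,0,0,0,1],[0,0,0,0,0,0,1],[0,0,0,0,0,0,1],[0,0,0,0,0,0,1],[0,0,0,0,0,0,1]]'
python3 to.py .5498 .2228 .085
python3 - <<'E'
from h import *
p,d=bot.camera('scene')
cv2.imwrite('pics/s5.png',np.clip(1.6*cv2.resize(p[195:295,290:410],None,fx=5,fy=5,interpolation=cv2.INTER_CUBIC).astype(float),0,255).astype('uint8'))
E
```

```text
clock: 14.1
eef_pos: [0.5501, 0.223, 0.0874]
tool_rot: [0.989, 0.146, 0.001, -0.0]
ft_force: [-5.0, -2.0, 17.3]
grip_width: 0.0264
clock 14.1 pos [0.5501 0.223  0.0874] yaw 16.85 toolz [ 0.0023  0.0011 -1.    ] F [-4.9653 -1.9911 17.2585] w 0.0264 q [0.385  0.5164 0.0258 1.0776 0.0002 1.6618]
units [-0.0151  0.0044  0.0962]
```

View pics/s5.png

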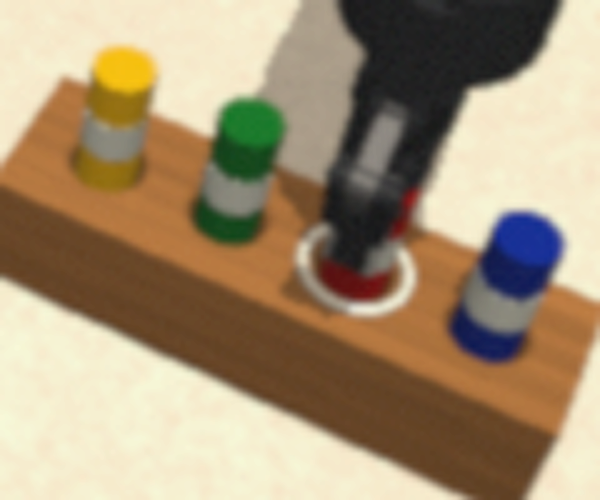

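Seated: it meets a firm stop at TCP z≈0.0874, the same depth at which it was gripped in the well. Relieve the pressure, open and rise.

```bash
python3 -m inch '[[0,0,-0.05,0,0,0,1],[0,0,-0.04,0,0,0,1],[0,0,0,0,0,0,0.6],[0,0,0,0,0,0,0.3],[0,0,0,0,0,0,0],[0,0,0,0,0,0,-0.5],[0,0,0,0,0,0,-1],[0,0,0,0,0,0,-1]]'
python3 to.py
python3 -m inch '[[0,0,0,0,0,0,-1],[0,0,-0.2,0,0,0,-1],[0,0,-0.3,0,0,0,-1],[0,0,-0.5,0,0,0,-1],[0,0,-0.5,0,0,0,-1],[0,0,-0.5,0,0,0,-1],[0,0,-0.3,0,0,0,-1],[0,0,0,0,0,0,-1]]'
python3 to.py .5337 .2767 .14
```

```text
clock: 14.95
eef_pos: [0.5498, 0.2228, 0.086]
tool_rot: [0.989, 0.146, -0.0, 0.0]
ft_force: [0.4, 0.5, -0.4]
grip_width: 0.0833
clock 14.95 pos [0.5498 0.2228 0.086 ] yaw 16.85 toolz [-0.0004 -0.0002 -1.    ] F [ 0.4497  0.4853 -0.4219] w 0.0833 q [ 0.385   0.5192  0.0264  1.0784 -0.      1.6618]
clock: 15.75
eef_pos: [0.5509, 0.2233, 0.1459]
tool_rot: [0.989, 0.146, 0.002, -0.0]
ft_force: [-0.3, -0.1, 0.2]
grip_width: 0.0853
clock 15.75 pos [0.5509 0.2233 0.1459] yaw 16.85 toolz [ 0.0035  0.0014 -1.    ] F [-0.251  -0.1378  0.1718] w 0.0853 q [0.385  0.4703 0.1125 1.2092 0.     1.6618]
units [-0.042  -2.2446  0.2381]
```

```bash
python3 -m inch '[[0,-0.56,0,0,0,0,-1],[0,-0.56,0,0,0,0,-1],[-0.02,-0.56,0,0,0,0,-1],[-0.02,-0.56,0,0,0,0,-1],[0,0,0,0,0,0,-1],[0,0,0.3,0,0,0,-1],[0,0,0.3,0,0,0,-1],[0,0,0.3,0,0,0,-1]]'
python3 to.py .5337 .2768 .086
python3 - <<'E'
from h import *
p,d=bot.camera('scene')
cv2.imwrite('pics/s6.png',np.clip(1.6*cv2.resize(p[180:295,290:430],None,fx=5,fy=5,interpolation=cv2.INTER_CUBIC).astype(float),0,255).astype('uint8'))
E
```

```text
clock: 16.55
eef_pos: [0.5325, 0.2755, 0.1203]
tool_rot: [0.989, 0.146, -0.0, 0.0]
ft_force: [0.1, -1.1, -0.4]
grip_width: 0.0856
clock 16.55 pos [0.5325 0.2755 0.1203] yaw 16.8 toolz [-0.0007 -0.0006 -1.    ] F [ 0.142  -1.0751 -0.43  ] w 0.0856 q [ 0.4775  0.5022  0.0943  1.1638 -0.0002  1.755 ]
units [ 0.0624 -0.0379  1.3706]
```

View pics/s6.png

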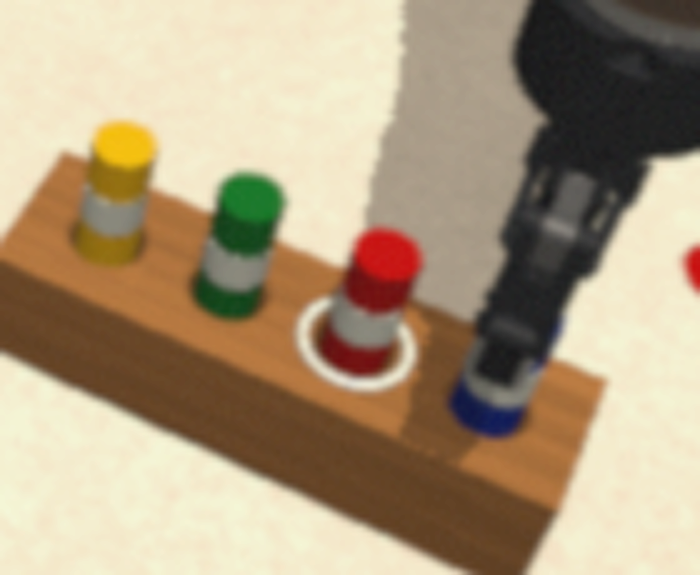

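Red is seated to the same height as its neighbours. Next I'll lower onto blue and grip it.

```bash
python3 -m inch '[[0.05,-0.03,0.3,0,0,0,-1],[0,0,0.3,0,0,0,-1],[0,0,0.3,0,0,0,-1],[0,0,0.3,0,0,0,-1],[0,0,0.17,0,0,0,-1],[0,0,0,0,0,0,-1],[0,0,0,0,0,0,0],[0,0,0,0,0,0,0.2]]'
python3 to.py .5337 .2768 .086
python3 -m inch '[[0,0,0,0,0,0,0.3],[0,0,0,0,0,0,0.4],[0,0,0,0,0,0,1],[0,0,0,0,0,0,1],[0,0,0,0,0,0,1],[0,0,0,0,0,0,1],[0,0,0,0,0,0,1],[0,0,0,0,0,0,1]]'
python3 to.py
```

```text
clock: 17.4
eef_pos: [0.5339, 0.2774, 0.0875]
tool_rot: [0.989, 0.146, 0.0, -0.0]
ft_force: [0.0, 0.8, 0.4]
grip_width: 0.0592
clock 17.4 pos [0.5339 0.2774 0.0875] yaw 16.85 toolz [ 0.0008  0.0004 -1.    ] F [0.0364 0.7888 0.4494] w 0.0592 q [ 0.4791  0.5322  0.0531  1.0908 -0.      1.7559]
units [-0.0159  0.0195  0.0602]
clock: 18.2
eef_pos: [0.5338, 0.2773, 0.0876]
tool_rot: [0.989, 0.146, 0.0, -0.0]
ft_force: [-1.3, -0.3, 4.6]
grip_width: 0.0266
clock 18.2 pos [0.5338 0.2773 0.0876] yaw 16.85 toolz [ 0.0006  0.0003 -1.    ] F [-1.291  -0.3254  4.5789] w 0.0266 q [0.4791 0.5321 0.0529 1.091  0.     1.7559]
```

```bash
python3 -m inch '[[0,0,-0.2,0,0,0,1],[0,0,-0.4,0,0,0,1],[0,0,-0.6,0,0,0,1],[0,0,-0.6,0,0,0,1],[0,0,-0.6,0,0,0,1],[0,0,-0.6,0,0,0,1],[0,0,-0.6,0,0,0,1],[0,0,-0.6,0,0,0,1]]'
python3 -m inch '[[0,0,-0.6,0,0,0,1],[0,0,-0.5,0,0,0,1],[0,0,-0.3,0,0,0,1],[0,0,0,0,0,0,1],[-0.6,0,0,0,0,0,1],[-0.9,0,0,0,0,0,1],[-0.9,0,0,0,0,0,1],[-0.6,0,0,0,0,0,1]]'
python3 to.py .4956 -.1581 .225 16.8
```

```text
clock: 19.0
eef_pos: [0.5336, 0.2772, 0.1929]
tool_rot: [0.989, 0.146, -0.0, 0.0]
ft_force: [-1.3, 0.1, -0.5]
grip_width: 0.0265
clock: 19.8
eef_pos: [0.46, 0.2547, 0.226]
tool_rot: [0.989, 0.147, -0.001, 0.0]
ft_force: [0.7, -0.0, -0.8]
grip_width: 0.0266
clock 19.8 pos [0.46   0.2547 0.226 ] yaw 16.85 toolz [-0.0023 -0.0012 -1.    ] F [ 0.6848 -0.0198 -0.8402] w 0.0266 q [0.5057 0.2962 0.0659 1.3431 0.     1.7823]
units [-3.4246 16.2165  0.0587]
turn units 0.00030168596768004443
```

```bash
python3 -m inch '[[-0.19,0.9,0,0,0,0,1],[-0.19,0.9,0,0,0,0,1],[-0.19,0.9,0,0,0,0,1],[-0.19,0.9,0,0,0,0,1],[-0.19,0.9,0,0,0,0,1],[-0.19,0.9,0,0,0,0,1],[-0.19,0.9,0,0,0,0,1],[-0.19,0.9,0,0,0,0,1]]'|head -2
python3 -m inch '[[-0.19,0.9,0,0,0,0,1],[-0.19,0.9,0,0,0,0,1],[-0.19,0.9,0,0,0,0,1],[-0.19,0.9,0,0,0,0,1],[-0.19,0.9,0,0,0,0,1],[-0.19,0.9,0,0,0,0,1],[-0.19,0.9,0,0,0,0,1],[-0.19,0.9,0,0,0,0,1]]'|head -2
python3 to.py .4953 -.158 .160 16.8
```

```text
clock: 20.6
eef_pos: [0.4771, 0.0712, 0.2262]
clock: 21.4
eef_pos: [0.4929, -0.1119, 0.2262]
clock 21.4 pos [ 0.4929 -0.1119  0.2262] yaw 16.85 toolz [-0.0016  0.0003 -1.    ] F [ 0.1046  0.6384 -0.5836] w 0.0266 q [-0.2233  0.2549  0.0105  1.328  -0.      1.0535]
units [-0.4377  1.7933  2.6467]
turn units 0.000251859616479106
```

```bash
python3 -m inch '[[-0.2,0.8,0,0,0,0,1],[-0.2,0.8,0.2,0,0,0,1],[-0.02,0.15,0.5,0,0,0,1],[0,0,0.5,0,0,0,1],[0,0,0.5,0,0,0,1],[0,0,0.5,0,0,0,1],[0,0,0.4,0,0,0,1],[0,0,0,0,0,0,1]]'
python3 to.py .4953 -.158 .160 16.8
python3 - <<'E'
from sil import *
o=bot.get_obs()['eef_pos'];print(o)
for n in ("scene","top"):
    p,d=bot.camera(n); np.savez(f"{n}7.npz",p=p,d=d)
    x0,y0=(215,105) if n=='scene' else (290,215)
    c=np.clip(1.7*cv2.resize(p[y0:y0+75,x0:x0+90],None,fx=6,fy=6,interpolation=cv2.INTER_CUBIC).astype(float),0,255).astype('uint8')
    cv2.imwrite(f"pics/{n}7.png",c)
E
```

```text
clock: 22.2
eef_pos: [0.4945, -0.155, 0.1597]
tool_rot: [0.989, 0.147, -0.002, -0.001]
ft_force: [-0.1, -0.3, -1.0]
grip_width: 0.0265
clock 22.2 pos [ 0.4945 -0.155   0.1597] yaw 16.88 toolz [-0.0045  0.0016 -1.    ] F [-0.0677 -0.3016 -1.0371] w 0.0265 q [-0.3039  0.322  -0.0753  1.1783  0.0002  0.9723]
units [-0.0024  0.1235 -0.0119]
turn units 0.00043012938235838206
[ 0.4945 -0.155   0.1597]
```

View pics/scene7.png

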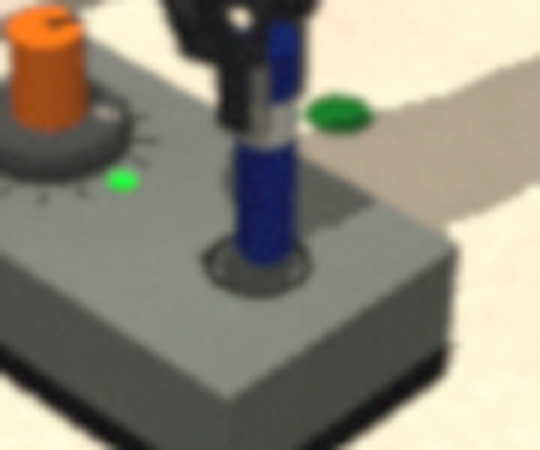

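View pics/top7.png

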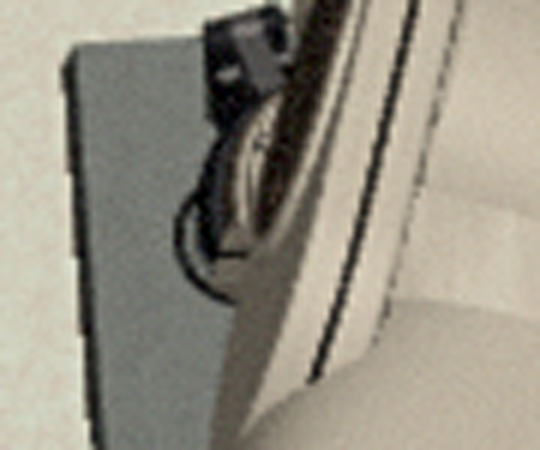

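```bash
python3 -m inch '[[0,0.06,0,0,0,0,1],[0,0.06,0,0,0,0,1],[0,0,0.1,0,0,0,1],[0,0,0,0,0,0,1],[0,0,0,0,0,0,1],[0,0,0,0,0,0,1],[0,0,0,0,0,0,1],[0,0,0,0,0,0,1]]' | head -2
python3 to.py .4953 -.158 .157 16.8
python3 - <<'E'
from sil import *
o=bot.get_obs()['eef_pos']
p,d=bot.camera('scene'); np.savez("scene8.npz",p=p,d=d)
c=o[:2]; zb=o[2]-.0726
S=p.astype(float); bl=(S[...,0]-S[...,2]>18)
P=pred('scene',c,zb,zb+.005); i=P[:,1].argmax(); print('pred lowest',P[i])
h=mask('scene',c,zb,zb+.11)
for v in range(134,152):
    u=np.where(bl[v,245:275])[0]+245
    xs=[a[0]+(v-a[1])/(b[1]-a[1])*(b[0]-a[0]) for a,b in zip(h,np.roll(h,-1,0)) if (a[1]-v)*(b[1]-v)<0]
    print(v,(u.min(),u.max()) if len(u) else None,np.sort(xs).round(1))
print('pred centre at mouth',proj('scene',[*c,.08]),'rim 257.51 148.48')
E
```

```text
clock: 23.1
eef_pos: [0.497, -0.1589, 0.1596]
clock 23.1 pos [ 0.497  -0.1589  0.1596] yaw 16.85 toolz [ 0.0001 -0.     -1.    ] F [ 0.1346 -0.1094 -0.452 ] w 0.0265 q [-0.3095  0.3251 -0.0712  1.1745  0.      0.9673]
units [-0.0529 -0.0535  0.1039]
turn units 0.0002522513051906946
pred lowest [255.5702 150.3061]
134 (np.int64(253), np.int64(261)) [250.3 261.2]
135 (np.int64(253), np.int64(261)) [250.3 261.1]
136 (np.int64(253), np.int64(261)) [250.3 261.1]
137 (np.int64(253), np.int64(261)) [250.3 261.1]
138 (np.int64(253), np.int64(261)) [250.3 261. ]
139 (np.int64(253), np.int64(261)) [250.3 261. ]
140 (np.int64(253), np.int64(261)) [250.3 261. ]
141 (np.int64(253), np.int64(261)) [250.3 261. ]
142 (np.int64(253), np.int64(261)) [250.3 260.9]
143 (np.int64(253), np.int64(261)) [250.3 260.9]
144 (np.int64(253), np.int64(261)) [250.3 260.9]
145 (np.int64(253), np.int64(261)) [250.3 260.8]
146 (np.int64(253), np.int64(261)) [250.3 260.8]
147 (np.int64(254), np.int64(260)) [250.3 260.8]
148 (np.int64(255), np.int64(259)) [250.5 260.6]
149 None [251.4 259.8]
150 None [253.4 257.8]
151 None []
pred centre at mouth [255.503  149.1434] rim 257.51 148.48
```

```bash
python3 -m inch '[[-0.048,-0.035,0,0,0,0,1],[0,0,0.15,0,0,0,1],[0,0,0.15,0,0,0,1],[0,0,0.15,0,0,0,1],[0,0,0.15,0,0,0,1],[0,0,0.15,0,0,0,1],[0,0,0.15,0,0,0,1],[0,0,0,0,0,0,1]]' 
python3 to.py .4955 -.1585 .1026 16.8
```

```text
clock: 23.95
eef_pos: [0.4951, -0.1582, 0.1363]
tool_rot: [0.989, 0.146, -0.001, -0.0]
ft_force: [0.0, 0.9, -0.3]
grip_width: 0.0261
clock 23.95 pos [ 0.4951 -0.1582  0.1363] yaw 16.85 toolz [-0.0013  0.0004 -1.    ] F [ 0.0391  0.9246 -0.2868] w 0.0261 q [-0.3094  0.3411 -0.1127  1.1184 -0.      0.9674]
units [0.015  0.0157 1.3479]
turn units 0.0002613752742354573
```

```bash
python3 -m inch '[[0,0,0.2,0,0,0,1],[0,0,0.2,0,0,0,1],[0,0,0.2,0,0,0,1],[0,0,0.2,0,0,0,1],[0,0,0.2,0,0,0,1],[0,0,0.12,0,0,0,1],[0,0,0.08,0,0,0,1],[0,0,0,0,0,0,1]]' 
python3 to.py .4955 -.1585 .1026 16.8
```

```text
clock: 24.75
eef_pos: [0.4954, -0.1583, 0.1068]
tool_rot: [0.989, 0.146, -0.0, -0.0]
ft_force: [0.9, 0.3, -1.1]
grip_width: 0.0263
clock 24.75 pos [ 0.4954 -0.1583  0.1068] yaw 16.85 toolz [-0.0004  0.0002 -1.    ] F [ 0.8993  0.3209 -1.0934] w 0.0263 q [-0.3094  0.3682 -0.1568  1.0462  0.0001  0.9674]
units [0.0025 0.008  0.1664]
turn units 0.0002604285430597307
```

```bash
python3 -m inch '[[0,0,0.06,0,0,0,1],[0,0,0.06,0,0,0,1],[0,0,0.06,0,0,0,1],[0,0,0.06,0,0,0,1],[0,0,0.04,0,0,0,1],[0,0,0,0,0,0,1],[0,0,0,0,0,0,1],[0,0,0,0,0,0,1]]' 
python3 to.py .4955 -.1585 .1026 16.8
```

```text
clock: 25.55
eef_pos: [0.4959, -0.1587, 0.1025]
tool_rot: [0.989, 0.146, 0.001, 0.001]
ft_force: [-3.9, 0.9, 12.8]
grip_width: 0.027
clock 25.55 pos [ 0.4959 -0.1587  0.1025] yaw 16.84 toolz [ 0.0021 -0.0011 -1.    ] F [-3.9206  0.8578 12.8314] w 0.027 q [-0.3095  0.3716 -0.1643  1.0326 -0.0004  0.9674]
units [-0.0127 -0.0126 -0.0051]
turn units 0.00021004831864516798
```

Firm contact at TCP z=0.1025, with the bottom expected at 0.1026, so blue is seated. Relieve, open and rise.

```bash
python3 -m inch '[[0,0,-0.05,0,0,0,1],[0,0,-0.03,0,0,0,1],[0,0,0,0,0,0,0.6],[0,0,0,0,0,0,0.3],[0,0,0,0,0,0,0],[0,0,0,0,0,0,-0.5],[0,0,0,0,0,0,-1],[0,0,0,0,0,0,-1]]'
python3 -m inch '[[0,0,0,0,0,0,-1],[0,0,-0.2,0,0,0,-1],[0,0,-0.4,0,0,0,-1],[0,0,-0.6,0,0,0,-1],[0,0,-0.6,0,0,0,-1],[0,0,-0.6,0,0,0,-1],[0,0,-0.6,0,0,0,-1],[0,0,-0.4,0,0,0,-1]]'
python3 to.py .4955 -.1585 .21 16.8
```

```text
clock: 26.35
eef_pos: [0.4955, -0.1584, 0.1018]
tool_rot: [0.989, 0.146, -0.0, -0.0]
ft_force: [-0.5, -0.0, 0.4]
grip_width: 0.0837
clock: 27.15
eef_pos: [0.4962, -0.1586, 0.1892]
tool_rot: [0.989, 0.146, 0.001, 0.001]
ft_force: [0.5, -0.3, 0.2]
grip_width: 0.0857
clock 27.15 pos [ 0.4962 -0.1586  0.1892] yaw 16.85 toolz [ 0.0026 -0.0008 -1.    ] F [ 0.5489 -0.3472  0.217 ] w 0.0857 q [-0.3094  0.3015 -0.0241  1.2425 -0.      0.9674]
units [-0.0244 -0.0119 -0.8307]
turn units 0.0002506149135556197
```

```bash
cat > knob.py <<'E'
from m2 import *
def pointer(im,n,zt=.142,box=None):
    mt,bt,ms,bs=spec['knob']
    x0,y0,x1,y1=bt if n=='top' else bs
    sub=cv2.resize(im[y0:y1,x0:x1].astype(float),None,fx=8,fy=8,interpolation=cv2.INTER_CUBIC)
    m=(mt if n=='top' else ms)(sub).astype('uint8')
    nn,l,st,_=cv2.connectedComponentsWithStats(m); k=1+np.argmax(st[1:,4])
    cn=max(cv2.findContours((l==k).astype('uint8'),cv2.RETR_EXTERNAL,cv2.CHAIN_APPROX_NONE)[0],key=cv2.contourArea)
    h=cv2.convexHull(cn); e=cv2.fitEllipse(h)
    disc=cv2.erode(cv2.drawContours(np.zeros_like(m),[h],-1,1,-1),np.ones((7,7)))
    dark=(disc>0)&(sub[...,2]<(90 if n=='top' else 112))
    ys,xs=np.where(dark)
    w=np.clip(120-sub[...,2][dark],0,None)
    pts=np.array([onz(n,(x+.5)/8-.5+x0,(y+.5)/8-.5+y0,zt) for x,y in zip(xs,ys)])[:,:2]
    ce=onz(n,(e[0][0]+.5)/8-.5+x0,(e[0][1]+.5)/8-.5+y0,zt)[:2]
    cm=np.average(pts,axis=0,weights=w); u,s,vt=np.linalg.svd((pts-cm)*np.sqrt(w)[:,None],full_matrices=False)
    d=vt[0]*np.sign(vt[0]@(cm-ce))
    f=lambda d:np.degrees(np.arctan2(d[1],-d[0]))  # clockwise angle from world -x
    print(n,'centre',ce,'ang via axis',f(d),'via centroid',f(cm-ce),len(xs),'elong',s[:2])
    return f(d),f(cm-ce)
def cwang(v): return np.degrees(np.arctan2(v[1],-v[0]))
E
python3 - <<'E'
from knob import *
for k in '02':
    pointer(np.load(f'top{k}.npz')['p'],'top'); pointer(np.load(f'scene{k}.npz')['p'],'scene')
# target dir: dot from axis; top
T=np.load('top2.npz')['p']
kt=onz('top',398.95,249.37,.142)[:2]; c1=bright(T,lambda i:(G(i)-R(i)>40),(362,245,378,260),0)[0]
dt=onz('top',*c1,.08)[:2]; wt=np.array([.4947,-.1591])
print('dot ang',cwang(dt-kt),'well ang',cwang(wt-kt))
print('scene well ang',cwang(np.array([.491,-.1575])-np.array([.5007,-.2928])),'dot',cwang(np.array([.4957,-.2457])-np.array([.5007,-.2928])))
# mixer edges yaw from top view
g=cv2.cvtColor(T,cv2.COLOR_BGR2GRAY)
# ring line
x0,y0=370,228
m=(T[y0:275,x0:416].min(-1)>85).astype('uint8'); ys,xs=np.where(m); print('white', np.c_[xs+x0,ys+y0].tolist())
E
```

```text
top centre [ 0.5033 -0.2947] ang via axis 22.10879635067562 via centroid 20.354877638608738 1322 elong [1.3346 0.4552]
scene centre [ 0.5007 -0.2928] ang via axis 17.962496214265858 via centroid 8.07581475310128 429 elong [0.2969 0.2034]
top centre [ 0.5033 -0.2947] ang via axis 21.52134754073655 via centroid 20.274404674987167 1273 elong [1.3076 0.4263]
scene centre [ 0.501  -0.2926] ang via axis 16.111385393824456 via centroid 6.296462069199886 372 elong [0.266  0.1623]
dot ang 86.32806359627827 well ang 86.37289487463846
scene well ang 85.89933626950358 dot 83.94034025571277
white [[386, 257], [384, 258], [385, 258], [386, 258], [383, 259], [384, 259], [385, 259], [383, 260], [384, 260]]
```

```bash
python3 to.py .5042 -.2939 .19 16.8
```

```text
clock 27.15 pos [ 0.4962 -0.1586  0.1892] yaw 16.85 toolz [ 0.0026 -0.0008 -1.    ] F [ 0.5489 -0.3472  0.217 ] w 0.0857 q [-0.3094  0.3015 -0.0241  1.2425 -0.      0.9674]
units [-1.2626  5.2713 -0.0254]
turn units 0.0002506149135556197
```

```bash
python3 -m inch '[[-0.1,0.5,0,0,0,0,-1],[-0.2,0.8,0,0,0,0,-1],[-0.2,0.85,0,0,0,0,-1],[-0.2,0.85,0,0,0,0,-1],[-0.2,0.8,0,0,0,0,-1],[-0.2,0.8,0,0,0,0,-1],[-0.13,0.67,0,0,0,0,-1],[0,0,0,0,0,0,-1]]'
python3 to.py .5042 -.2939 .11 16.8
python3 - <<'E'
from h import *
for n in ("scene","top"):
    p,d=bot.camera(n); np.savez(f"{n}9.npz",p=p,d=d)
    x0,y0=(185,60) if n=='scene' else (290,190)
    cv2.imwrite(f"pics/{n}9.png",np.clip(1.7*cv2.resize(p[y0:y0+140,x0:x0+140],None,fx=4,fy=4,interpolation=cv2.INTER_CUBIC).astype(float),0,255).astype('uint8'))
E
```

```text
clock: 27.95
eef_pos: [0.504, -0.2959, 0.1862]
tool_rot: [0.989, 0.145, -0.0, 0.0]
ft_force: [0.0, -0.4, -0.2]
grip_width: 0.0854
clock 27.95 pos [ 0.504  -0.2959  0.1862] yaw 16.68 toolz [-0.0006 -0.0003 -1.    ] F [ 0.0024 -0.4253 -0.1521] w 0.0854 q [-0.5306  0.4299  0.1563  1.2977 -0.0006  0.7491]
units [ 0.0336 -0.0742  3.0474]
turn units -0.0006725563340868885
```

View pics/scene9.png

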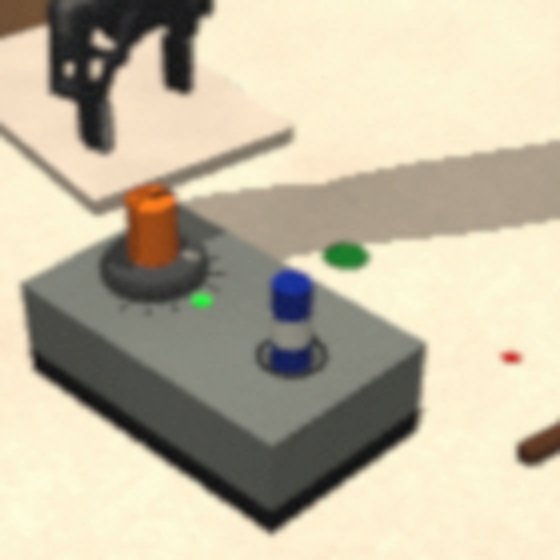

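View pics/top9.png

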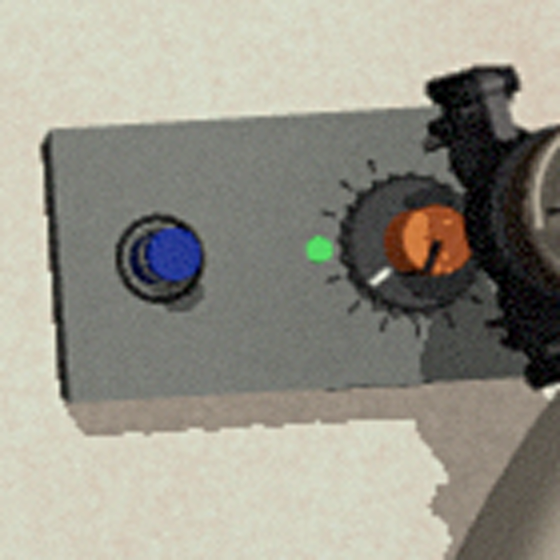

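Blue is seated in the well at the same height red had. I'll lower onto the knob.

```bash
python3 -m inch '[[0.03,-0.07,0.4,0,0,0,-1],[0,0,0.5,0,0,0,-1],[0,0,0.5,0,0,0,-1],[0,0,0.5,0,0,0,-1],[0,0,0.5,0,0,0,-1],[0,0,0.4,0,0,0,-1],[0,0,0.2,0,0,0,-1],[0,0,0,0,0,0,-1]]'
python3 to.py .5042 -.2939 .11 16.8
```

```text
clock: 28.85
eef_pos: [0.5039, -0.2912, 0.111]
tool_rot: [0.989, 0.146, -0.001, -0.001]
ft_force: [0.7, 0.4, 0.2]
grip_width: 0.0853
clock 28.85 pos [ 0.5039 -0.2912  0.111 ] yaw 16.84 toolz [-0.0016  0.0009 -1.    ] F [0.6711 0.4273 0.2161] w 0.0853 q [-0.524   0.4777  0.0282  1.1231  0.      0.7528]
units [-0.0211  0.1051  0.0391]
turn units 0.00023516767777308366
```

```bash
python3 -m inch '[[-0.01,0.1,0.03,0,0,0,-1],[0,0,0,0,0,0,-1],[0,0,0,0,0,0,-0.4],[0,0,0,0,0,0,-0.1],[0,0,0,0,0,0,0],[0,0,0,0,0,0,0.1],[0,0,0,0,0,0,0.15],[0,0,0,0,0,0,0.15]]'
python3 to.py .5042 -.2939 .11 16.8
```

```text
clock: 29.65
eef_pos: [0.5035, -0.2945, 0.1115]
tool_rot: [0.989, 0.146, -0.001, 0.0]
ft_force: [-4.9, -1.4, 3.7]
grip_width: 0.0361
clock 29.65 pos [ 0.5035 -0.2945  0.1115] yaw 16.8 toolz [-0.0027 -0.0011 -1.    ] F [-4.9493 -1.3684  3.6536] w 0.0361 q [-0.5281  0.4795  0.0326  1.1257 -0.0023  0.7496]
units [ 0.0353 -0.0147  0.061 ]
turn units -1.8572053056844753e-05
```

```bash
python3 -m inch '[[0,0,0,0,0,0,1],[0,0,0,0,0,0,1],[-0.03,0,0,0,0,0,1],[0,0,0,0,0,0,1],[0,0,0,0,0,0,1],[0,0,0,0,0,0,1],[0,0,0,0,0,0,1],[0,0,0,0,0,0,1]]'
python3 to.py .5042 -.2939 .11 16.8
```

```text
clock: 30.45
eef_pos: [0.5032, -0.2946, 0.1119]
tool_rot: [0.989, 0.146, -0.001, 0.0]
ft_force: [-5.9, -0.6, 6.0]
grip_width: 0.0349
clock 30.45 pos [ 0.5032 -0.2946  0.1119] yaw 16.8 toolz [-0.0016 -0.001  -1.    ] F [-5.8831 -0.6125  6.0389] w 0.0349 q [-0.5288  0.4783  0.0316  1.1249 -0.0017  0.7487]
units [ 0.0454 -0.0165  0.0746]
turn units 2.3202431475688456e-05
```

```bash
python3 -m inch '[[0,0,0,0,0,0.02,1],[0,0,0,0,0,0.0227,1],[0,0,0,0,0,0.0227,1],[0,0,0,0,0,0.0227,1],[0,0,0,0,0,0.0227,1],[0,0,0,0,0,0.0227,1],[0,0,0,0,0,0.0227,1],[0,0,0,0,0,0,1]]'
python3 to.py 0 0 0 -48.5
python3 - <<'E'
from h import *
p,d=bot.camera('scene')
cv2.imwrite("pics/s10.png",np.clip(1.7*cv2.resize(p[60:200,185:325],None,fx=4,fy=4,interpolation=cv2.INTER_CUBIC).astype(float),0,255).astype('uint8'))
E
```

```text
clock: 31.25
eef_pos: [0.5021, -0.2946, 0.1119]
tool_rot: [0.995, -0.099, -0.002, 0.001]
ft_force: [-9.4, -1.0, 7.2]
grip_width: 0.0344
clock 31.25 pos [ 0.5021 -0.2946  0.1119] yaw -11.4 toolz [-0.0037 -0.001  -1.    ] F [-9.4187 -1.0213  7.2255] w 0.0344 q [-0.5292  0.4779  0.0308  1.1265 -0.0027  1.2406]
units [-22.0019  -7.5905   4.5372]
turn units 0.20611030386201962
```

View pics/s10.png

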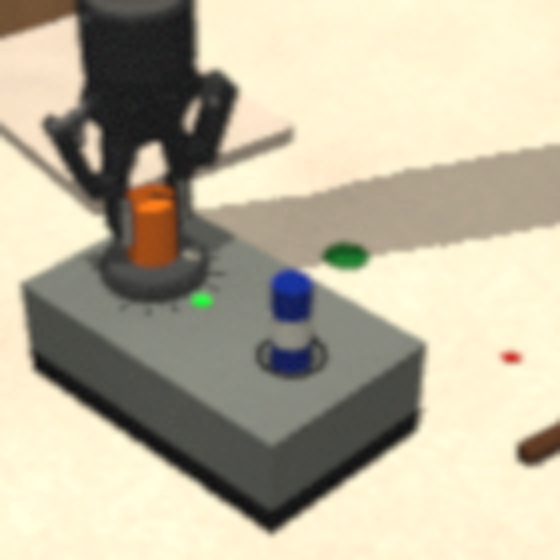

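```bash
python3 -m inch '[[-0.04,0.01,0,0,0,0.01,1],[0,0,0,0,0,0.025,1],[0,0,0,0,0,0.03,1],[0,0,0,0,0,0.035,1],[0,0,0,0,0,0.035,1],[0,0,0,0,0,0.035,1],[0,0,0,0,0,0.035,1],[0,0,0,0,0,0,1]]'
python3 to.py 0 0 0 -48.5
```

```text
clock: 32.1
eef_pos: [0.5008, -0.2939, 0.1119]
tool_rot: [0.912, -0.409, -0.002, 0.001]
ft_force: [-9.5, -0.0, 8.7]
grip_width: 0.0349
clock 32.1 pos [ 0.5008 -0.2939  0.1119] yaw -48.31 toolz [-0.0042  0.0005 -1.    ] F [-9.4504 -0.0455  8.6917] w 0.0349 q [-0.5298  0.476   0.0278  1.1265 -0.0016  1.8842]
units [-22.0871   7.13     4.5646]
turn units 0.001036672669341559
```

```bash
python3 - <<'E'
from h import *
for n in ("scene","top"):
    p,d=bot.camera(n); np.savez(f"{n}11.npz",p=p,d=d)
    x0,y0=(195,90) if n=='scene' else (350,215)
    cv2.imwrite(f"pics/{n}11.png",np.clip(1.7*cv2.resize(p[y0:y0+70,x0:x0+80],None,fx=7,fy=7,interpolation=cv2.INTER_CUBIC).astype(float),0,255).astype('uint8'))
E
```

```text
(no output)
```

View pics/scene11.png

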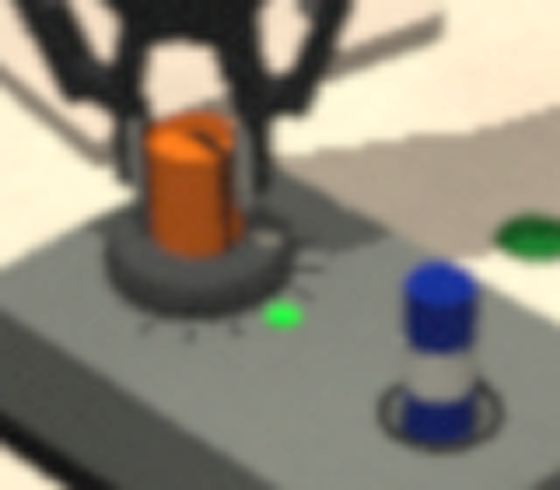

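View pics/top11.png

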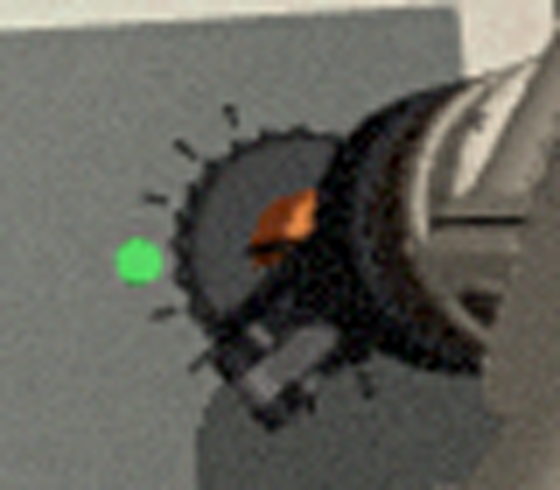

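```bash
python3 -m inch '[[0,0,0,0,0,0,0.6],[0,0,0,0,0,0,0.3],[0,0,0,0,0,0,0],[0,0,0,0,0,0,-0.5],[0,0,0,0,0,0,-1],[0,0,0,0,0,0,-1],[0,0,0,0,0,0,-1],[0,0,-0.1,0,0,0,-1]]'
python3 -m inch '[[0,0,-0.3,0,0,0,-1],[0,0,-0.5,0,0,0,-1],[0,0,-0.6,0,0,0,-1],[0,0,-0.6,0,0,0,-1],[0,0,-0.6,0,0,0,-1],[0,0,-0.6,0,0,0,-1],[0,0,0,0,0,0,-1],[0,0,0,0,0,0,-1]]'
python3 to.py .40 -.02 .21
```

```text
clock: 33.0
eef_pos: [0.5031, -0.294, 0.1134]
tool_rot: [0.913, -0.408, -0.0, -0.0]
ft_force: [0.1, 0.2, -0.1]
grip_width: 0.0854
clock: 33.8
eef_pos: [0.5036, -0.2945, 0.1946]
tool_rot: [0.913, -0.408, 0.001, 0.0]
ft_force: [-0.5, -0.0, -0.9]
grip_width: 0.0854
clock 33.8 pos [ 0.5036 -0.2945  0.1946] yaw -48.17 toolz [ 0.0016 -0.0009 -1.    ] F [-0.4562 -0.0267 -0.8563] w 0.0854 q [-0.5291  0.4217  0.166   1.3133 -0.      1.8824]
units [-10.9423  -4.2348  -0.6308]
```

```bash
python3 -m inch '[[-0.6,-0.2,-0.1,0,0,0,-1],[-0.95,-0.35,-0.1,0,0,0,-1],[-0.95,-0.35,-0.1,0,0,0,-1],[-0.95,-0.35,-0.1,0,0,0,-1],[-0.95,-0.35,-0.1,0,0,0,-1],[-0.95,-0.35,-0.1,0,0,0,-1],[-0.95,-0.35,0,0,0,0,-1],[-0.95,-0.35,0,0,0,0,-1]]' | head -2
python3 -m inch '[[-0.95,-0.4,0,0,0,0,-1],[-0.95,-0.4,0,0,0,0,-1],[-0.95,-0.4,0,0,0,0,-1],[-0.8,-0.4,0,0,0,0,-1],[0,0,0,0,0,0,-1],[0,0,0,0,0,0,-1],[0,0,0,0,0,0,-1],[0,0,0,0,0,0,-1]]' | head -2
python3 - <<'E'
from knob import *
for n in ("scene","top"):
    p,d=bot.camera(n); np.savez(f"{n}12.npz",p=p,d=d); cv2.imwrite(f"pics/{n}12.png",p)
    x0,y0=(185,90) if n=='scene' else (295,205)
    cv2.imwrite(f"pics/{n}12z.png",np.clip(1.7*cv2.resize(p[y0:y0+95,x0:x0+130],None,fx=6,fy=6,interpolation=cv2.INTER_CUBIC).astype(float),0,255).astype('uint8'))
    pointer(p,n)
E
```

```text
clock: 34.6
eef_pos: [0.4307, -0.1139, 0.2081]
clock: 35.4
eef_pos: [0.4008, -0.021, 0.2086]
scene centre [ 0.5004 -0.2927] ang via axis 96.30792723128472 via centroid 77.87550307181235 543 elong [0.5242 0.2278]
top centre [ 0.5032 -0.2947] ang via axis 89.49334339343534 via centroid 87.483566190668 1373 elong [1.4175 0.4478]
```

View pics/top12z.png

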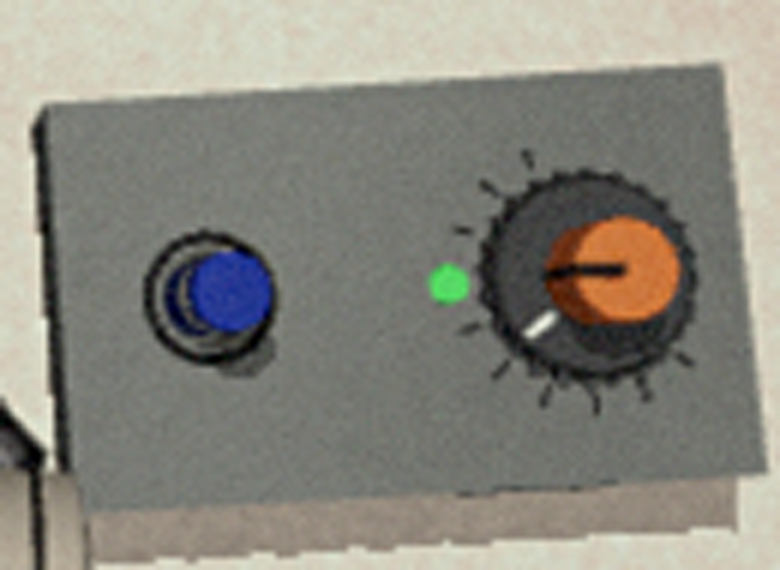

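View pics/scene12.png

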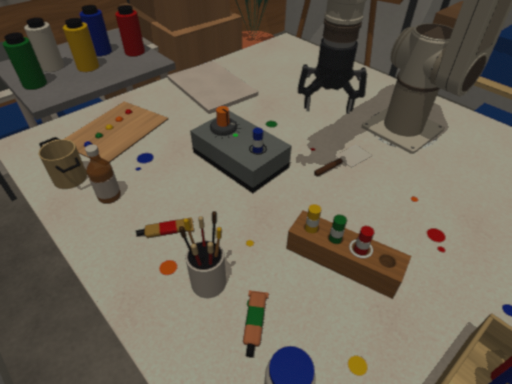

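```bash
python3 - <<'E'
from m2 import *
T=np.load('top12.npz')['p'].astype(float)
print('cols 384..404 rows 244..256, R')
for v in range(244,256): print(v,[int(x) for x in T[v,384:406,2]])
pts=[]
for u in range(390,400):
    col=T[245:255,u,2]; w=np.clip(105-col,0,None); 
    if w.sum()>0: 
        r=(w*np.arange(245,255)).sum()/w.sum(); pts.append((u,r)); print(u,round(r,2),w.astype(int))
a=np.array(pts); W=np.array([onz('top',u,v,.142)[:2] for u,v in a])
for sl in (slice(0,None),slice(1,None),slice(2,None)):
    k=np.polyfit(W[sl,1],W[sl,0],1)[0]; print('cw angle',90+np.degrees(np.arctan(k)))
# ring line before/after
for k in ('0','2','12'):
    P=np.load(f'top{k}.npz')['p'][252:266,376:392].astype(float).min(-1); w=np.clip(P-60,0,None); 
    n,l,st,_=cv2.connectedComponentsWithStats((P>72).astype('uint8')); j=1+np.argmax(st[1:,4]); w=w*(l==j)
    yy,xx=np.mgrid[252:266,376:392]; c=((w*xx).sum()/w.sum(),(w*yy).sum()/w.sum())
    X=onz('top',*c,.096)[:2]; kk=np.array([.5033,-.2947]); print('ring',k,np.array(c),np.degrees(np.arctan2((X-kk)[1],-(X-kk)[0])))
E
```

```text
cols 384..404 rows 244..256, R
244 [40, 40, 37, 41, 53, 66, 62, 67, 94, 120, 125, 121, 121, 123, 121, 120, 120, 121, 122, 123, 125, 97]
245 [44, 40, 42, 53, 66, 65, 62, 75, 118, 122, 123, 121, 121, 120, 120, 121, 118, 122, 121, 121, 121, 119]
246 [38, 36, 43, 62, 64, 60, 68, 89, 125, 123, 123, 120, 120, 120, 121, 123, 121, 119, 120, 120, 121, 125]
247 [40, 35, 46, 67, 62, 62, 73, 113, 125, 124, 124, 125, 122, 119, 123, 119, 121, 121, 119, 119, 121, 123]
248 [40, 45, 59, 63, 62, 62, 70, 100, 102, 104, 103, 104, 103, 102, 99, 104, 120, 119, 119, 118, 123, 121]
249 [38, 39, 60, 44, 36, 32, 18, 36, 31, 33, 30, 31, 27, 27, 38, 82, 122, 123, 119, 120, 120, 122]
250 [38, 25, 17, 7, 4, 10, 19, 32, 23, 23, 23, 20, 21, 16, 33, 84, 121, 123, 120, 120, 120, 119]
251 [38, 21, 25, 27, 30, 46, 55, 85, 100, 99, 99, 93, 80, 93, 99, 121, 124, 121, 119, 120, 119, 122]
252 [37, 43, 47, 61, 59, 56, 59, 101, 126, 126, 125, 121, 123, 123, 121, 121, 122, 120, 121, 119, 118, 122]
253 [43, 36, 40, 53, 55, 53, 51, 75, 115, 124, 120, 122, 122, 122, 119, 119, 121, 119, 122, 119, 124, 121]
254 [40, 39, 42, 49, 53, 49, 51, 60, 99, 123, 124, 120, 121, 121, 121, 120, 119, 121, 120, 118, 123, 123]
255 [40, 40, 40, 45, 52, 55, 52, 53, 64, 102, 121, 121, 122, 120, 121, 122, 121, 118, 120, 124, 125, 121]
390 249.82 [43 37 32 35 87 86 50 46 54 54]
391 250.02 [30 16  0  5 69 73 20  4 30 45]
392 249.7 [ 0  0  0  3 74 82  5  0  0  6]
393 249.58 [ 0  0  0  1 72 82  6  0  0  0]
394 249.56 [ 0  0  0  2 75 82  6  0  0  0]
395 249.63 [ 0  0  0  1 74 85 12  0  0  0]
396 249.7 [ 0  0  0  2 78 84 25  0  0  0]
397 249.6 [ 0  0  0  3 78 89 12  0  0  0]
398 249.52 [ 0  0  0  6 67 72  6  0  0  0]
399 249.44 [ 0  0  0  1 23 21  0  0  0  0]
cw angle 87.38725495979841
cw angle 87.25530758085813
cw angle 88.49880453698466
ring 0 [384.6331 258.6855] 47.060196129265805
ring 2 [384.635  258.6679] 47.11170760861875
ring 12 [384.6413 258.6754] 47.06780995570925
```

The pointer reads ~87±1.5° against a dot direction of 86.3°, well inside the dot. The ring line is unchanged at 47.1°. One final check on the vials.

```bash
python3 - <<'E'
from m2 import *
T=np.load('top12.npz')['p'];S=np.load('scene12.npz')['p']
spec['red']=(spec['red'][0],(145,212,178,246),spec['red'][2],(350,222,384,250))
spec['blue']=(spec['blue'][0],(315,240,350,268),lambda i:(B(i)>71)&(B(i)-R(i)>40),(245,120,275,160))
run(T,S,['red','blue','green','yellow'])
o=bot.get_obs();print(o['clock'],o['grip_width'],o['ft_force'])
E
```

```text
red top [162.2557 228.7584] [32.8456 62.3218] scene [367.0065 230.6354] [10.1178 13.8236] X [0.5429 0.214  0.1135] gap 0.0175
blue top [333.0858 253.0325] [13.1452 13.495 ] scene [257.3368 130.3391] [5.8535 9.6578] X [ 0.4943 -0.1581  0.1399] gap 0.003
green top [179.575  219.5779] [12.0679 12.4391] scene [339.821  219.4116] [ 9.3202 12.4539] X [0.5652 0.1685 0.1248] gap 0.0038
yellow top [204.6817 211.9593] [12.9648 13.2677] scene [314.476  208.4903] [ 9.2576 12.7269] X [0.5816 0.1142 0.1258] gap 0.0037
35.5 0.0855292941881975 [-0.7756 -0.6283 -0.542 ]
```

View pics/top12.png

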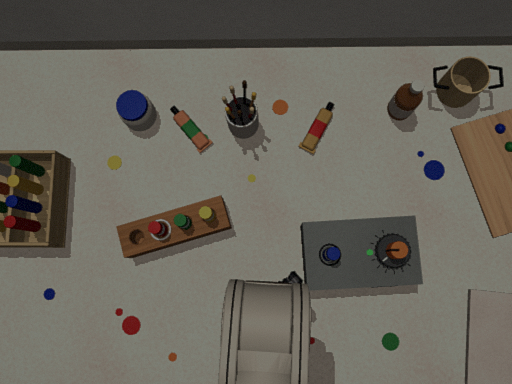

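```bash
python3 - <<'E'
from m2 import *
T=np.load('top12.npz')['p'];S=np.load('scene12.npz')['p']
spec['red']=(lambda i:(R(i)-G(i)>58),(145,212,178,246),spec['red'][2],(350,222,384,250))
run(T,S,['red'])
bot.job_done()
E
```

```text
red top [153.9477 227.0351] [12.5108 12.7826] scene [367.0065 230.6354] [10.1178 13.8236] X [0.5489 0.2236 0.1254] gap 0.0039
the job is handed in; nothing more can be done
```

I moved the red vial to the white-ringed hole and the blue vial to the mixer well. I then turned only the orange knob to the green dot and opened the gripper clear of everything. I handed the job in at about 35.5 s of the 64 s allowed.

**Vials:** I lowered both until they met a firm bottom, then released them.
- The red cap top measures z = 0.125 m and the blue cap top 0.140 m, both the fully seated heights.
- Green and yellow measure where they stood at the start, within 0.2 mm.
- The jar looks unmoved in the pictures; I did not measure it.

**Knob:** The pointer reads 86–89°, depending on the fit, and the dot lies at 86.3°. It may therefore be up to about 2–3° off; the dot spans about ±8°.

**Outer ring:** The white line is unchanged at 47.1° before and after.

**Disagreements:**
- The two camera calibrations differed by a steady 3–4 mm throughout. I corrected for that using the vial held in the gripper.
- The tilted camera's pointer angle scattered between 78° and 96°, so I relied on the top view for the pointer.
- In my last check, the first red mask in the top view picked up wood and gave a false reading. The corrected mask agreed with the seated height.
- Side force while turning the knob reached about 9 N.

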